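# Stack a pot-melt casting set on the kiln shelf

## Robot

A 6-joint arm with a two-finger parallel gripper is mounted at the origin on the work surface. World frame = base frame: x ahead of the robot, y to its left, z up, the work surface at z = 0. Lengths are in m, angles in rad, forces in N, time in s.
With the tool pointing down it reaches from about 0.375 to 0.9 m from the base axis. Payload 3.1 kg.
Tool frame: the origin (TCP) lies on the centre line of the jaws, within the pads' length; the fingertips stand 14 mm ahead of it and the grasp point (between the pads) lies 5 mm behind it; y points along the fingers, z is the direction in which the jaws open and shut, and the axes are right-handed (so a half turn about y gives the same grasp; the last joint's range is limited). The gripper opens to 87 mm and grips with 3 to 60 N. Pads are 19 mm wide; open, the fingers measure 117 mm over their backs; the gripper's body (75 mm by 190 mm) begins 51 mm behind the grasp point.
Start: joints at [-1.421, 0.527, 1.433, -0, 1.181, -0.178], TCP at [0.202, -0.591, 0.237] pointing down, gripper open.
Joint ranges: [-3.08, 3.08], [-0.75, 2.2], [0.22, 2.44], [-1.43, 4.57], [0, 2.65], [-2.85, 2.85]. Speed limits (rad/s): [2.79, 2.79, 3.14, 3.14, 3.14, 3.14].

## Interface

Orientations are given as a unit quaternion [x, y, z, w].
In Python, from rig import robot, vision gives the robot as it stands.
- The arm moves only by the shell command python3 -m crank 'ROWS' [FORCE]. ROWS is JSON, a list of rows, each a list of 7 numbers: the shift along the tool's x, y, z as a fraction of full scale, then the turn, a rotation vector about the tool's x, y, z as a fraction of full scale, then the gripper command: -1 is shut, 1 is fully open, values between are in proportion. In form: [[x, y, z, wx, wy, wz, grip], ...]. A call has 1 to 10 rows; each row is the pose to reach, as a shift and turn from the pose commanded when the call began, along the tool's axes at that moment, turning the shorter way round; what a row does not reach only later rows make up. Full scale, the value 1, is 50 cm for a shift and pi rad for a turn. A row lasts 1/8 s, in which the tool goes at most 62.5 mm and 10.7 degrees, less where a joint would pass 70% of its speed; a pose out of reach is approached as far as the arm can. A call with a number of a shift or a turn outside -1 to 1 is refused whole. A call with a gripper value outside its range is refused whole. The fingers move at their own pace and stop on an object; FORCE is the grip in N (left out, the last holds). Time passes only in rows, so rows that repeat a pose let the fingers close. It gives the time, the measured TCP pose, the force and the opening at its end, in the units of the state.
- robot.get_obs(): the state, without advancing time (a new reading comes with each control period).
- vision.camera(name): name is "side" or "top" or "wrist"; returns the picture (384x512x3 uint8, blue, green, red); there is no depth.
- vision.camera_info(name): a dict with "vfov" (degrees; the focal length in pixels is half the picture's height over the tangent of half this angle, whatever the lens; pixels are square), "cx", "cy" (the principal point, pixels), "world_from_camera" (4x4, takes a point from camera to world coordinates); the wrist camera has in their place "tool_from_camera" (4x4, takes a point from camera to tool coordinates, whose origin is the TCP and whose axes are the tool frame's). Camera axes: x right, y up, looking along -z (the intrinsics and any distortion apply to the point x, -y, -z); pixel columns grow to the right and rows downward; lengths in m; the calibration is good to about 2 mm. A picture is of the moment at which its call begins: read the wrist's pose just before it. camera_info takes no time and is no camera call.
- robot.hand_in(): hands the job in, once; it reports no verdict.
The state is a dict: "time": time; "q": joint angles; "joint_velocities": joint speeds; "joint_torque": joint torques, N m; "position": TCP position; "tool_rot": TCP orientation; "ft_force": force on the tool from outside, world axes, zero at the start; "moment": the same for the moment, N m; "grip_width": finger opening in m.
Only numpy, scipy, OpenCV 4.12 (cv2) and the standard library are available. Lean on these libraries where they do the work, as an engineer would, in place of code of your own. Each camera call takes 0.05 s, during which the arm holds its last target.

## Task

Set up the pot-melt casting on the kiln shelf, from the bottom up and one piece at a time: stand the plaster mould in the middle of the shelf with its mouth up, the taller of the two clay tubes upright and centred over the mould's mouth, the terracotta pot upright in the tube so that it hangs by its rim, and last the amber glass rod on end in the pot. Leave the shorter tube and the hand tools where they lie.

Things in the scene. Friction and masses are not known exactly. Their poses are not given: they have to be found in the camera images.
- shelf_top (a point): Kiln shelf, the target: a sand-coloured square slab 170 x 170 mm, 15 mm thick, with a whitish top, lying on the bench and fixed. It may lie left or right. This point is the centre of its top face; x and y run along its edges, z up.
- mould_mid (a point): Plaster mould: an off-white block 90 mm long (its x), 64 mm wide (its y), 50 mm high, about 0.35 kg, with a round mouth 34 mm across and 35 mm deep in the middle of its top. Standing mouth up on the bench, turned up to about 35 degrees. This point is the centre of the block, 25 mm above its underside; z up. Grip it across the 64 mm width.
- tall_tube_mid (a point): The taller clay tube (kiln prop, open at both ends, notched rims, the same either way up): cream, 60 mm outside (62 over its facets' corners), 52 mm bore, 50 mm high, 75 g, standing on end. This point is its centre, half-way up; z along its axis.
- short_tube_mid (a point): The shorter clay tube, a spare to be left alone: as the taller tube but only 20 mm high. Standing on end; this point is its centre, half-way up.
- pot_mid (a point): Terracotta pot, mouth up, 60 mm high, 90 g. Top 22 mm: rim band 64 mm across; the body below tapers from 48 to 36 mm at the foot. Hung by the rim's underside, 38 mm of it is inside the tube. Mouth 56 mm across; inside floor 4 mm above the foot, 28 mm across. Point: on its axis, 30 mm above the foot; z up. Gripped on the rim band (38 to 60 mm above the foot) the fingers stay above the tube.
- rod_mid (a point): Amber glass rod, a solid cylinder 24 mm in diameter and 80 mm long, about 90 g, standing on end. This point is its centre, half-way up; z along its axis. Standing in the pot its top 24 mm is above the pot's rim, so grip it near its top.
- jacks: Steel jacks (big tongs), 215 mm long and about 50 mm wide, 10 mm high, lying on the black rubber tool pad (170 x 220 mm, 8 mm thick, fixed, on the other side from the shelf). To be left alone. Origin: near the middle of its length, on its underside; it lies along its y.
- shears: Steel hand shears, 175 mm long, about 75 mm wide over the handles, 12 mm high, lying on the same pad. To be left alone. Origin: near the middle, on its underside; it lies along its y.
- knife: Scoring knife with a short wooden handle, 105 mm long, 14 mm wide, 11 mm high, lying on the bench between the pieces. To be left alone. Origin: near the middle, on its underside; it lies along its x.
- stone: Dark grey rubbing stone, 85 x 24 x 12 mm, lying on the bench between the pieces. To be left alone. Origin: centre of its underside; it lies along its x.

How it is judged:
By the outcome, as a careful person would: the job done as asked, in the order asked, and still so for the second after the job is handed in, with the robot touching nothing.
It also fails if it takes over 112 s, if anything falls off the work surface, if the arm or the gripper's body presses on something with over 40 N, if the wrist force passes 120 N, or if a joint passes its speed limit or range.

## Working session

There is one attempt and no reset: what is moved stays moved. The work goes in short steps, Python scripts to look and compute and a shell command to move; the robot and the scene stay as the last step left them, time stands still between calls to the robot, and variables do not carry over. Pictures are saved under pics/ and viewed, and the job is handed in when it is done.

```bash
ls; mkdir -p pics; python3 - <<'E'
from rig import robot, vision
import cv2
print(robot.get_obs())
for n in ["side","top","wrist"]:
    im=vision.camera(n); cv2.imwrite(f"pics/{n}0.png",im); print(n,vision.camera_info(n))
E
```

```text
pics
{'time': 0.0, 'q': array([-1.42049468e+00,  5.28474420e-01,  1.43390820e+00, -2.51934115e-05,
        1.18139041e+00, -1.78502397e-01]), 'joint_velocities': array([-0.00023241,  0.00078919,  0.00043141, -0.00078592,  0.00115775,
       -0.0005797 ]), 'joint_torque': array([ 7.49445553e-04, -4.40039170e+01, -1.76589668e+01,  6.34509372e-02,
        5.83671767e-02, -1.65780184e-04]), 'position': array([ 0.20173199, -0.59080123,  0.23556466]), 'tool_rot': array([-0.11572747,  0.69834239, -0.69680055,  0.11573274]), 'ft_force': array([-0.45114542,  0.2205962 , -0.59168829]), 'moment': array([-0.02253997, -0.00756227,  0.0020808 ]), 'grip_width': 0.0870209403789042}
side {'vfov': 47.55518005734931, 'cx': 246.59733605443887, 'cy': 189.56119840153966, 'world_from_camera': array([[-0.7470001 ,  0.47990352, -0.46009071,  0.06392015],
       [-0.66475945, -0.54880842,  0.50685717,  0.50721218],
       [-0.00925912,  0.68447201,  0.72898034,  0.81010399],
       [ 0.        ,  0.        ,  0.        ,  1.        ]])}
top {'vfov': 57.869173793824494, 'cx': 250.29613969567043, 'cy': 188.42695889850242, 'world_from_camera': array([[ 0.00338585,  0.99134113, -0.13126804,  0.43080918],
       [-0.99998874,  0.00379288,  0.00285086,  0.00696829],
       [ 0.00332406,  0.13125691,  0.99134281,  0.94769851],
       [ 0.        ,  0.        ,  0.        ,  1.        ]])}
wrist {'vfov': 61.45288225857225, 'cx': 251.8031846821033, 'cy': 193.95694121227874, 'tool_from_camera': array([[ 2.88505598e-04, -9.70492779e-01, -2.41130011e-01,
        -6.57345909e-02],
       [ 5.19389683e-04,  2.41130134e-01, -9.70492653e-01,
        -1.47953811e-01],
       [ 9.99999823e-01,  1.54752124e-04,  5.73631330e-04,
         5.07673984e-04],
       [ 0.00000000e+00,  0.00000000e+00,  0.00000000e+00,
         1.00000000e+00]])}
```

View pics/top0.png

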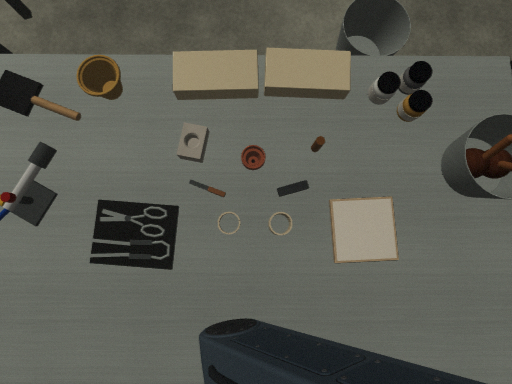

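View pics/side0.png

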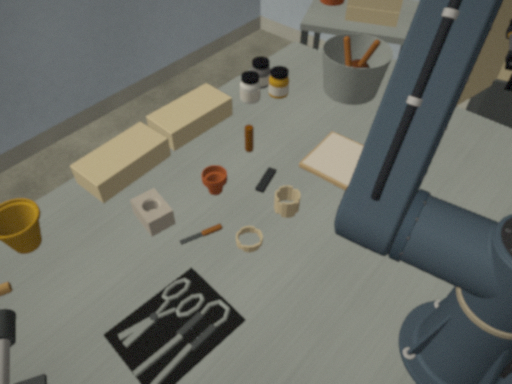

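View pics/wrist0.png

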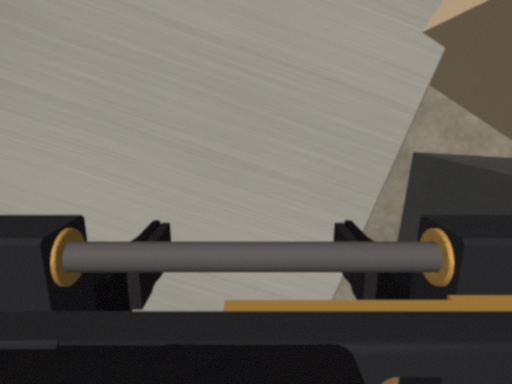

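```bash
cat > h.py <<'E'
import numpy as np, cv2
from scipy.spatial.transform import Rotation as R
from rig import robot, vision
def K(n):
    i=vision.camera_info(n); f=192/np.tan(np.radians(i["vfov"]/2)); return f,i["cx"],i["cy"]
def W(n,obs=None):
    i=vision.camera_info(n)
    if "world_from_camera" in i: return i["world_from_camera"]
    o=obs or robot.get_obs(); T=np.eye(4); T[:3,:3]=R.from_quat(o["tool_rot"]).as_matrix(); T[:3,3]=o["position"]
    return T@i["tool_from_camera"]
def p2w(n,uv,z,M=None):
    f,cx,cy=K(n); M=W(n) if M is None else M
    uv=np.atleast_2d(uv).astype(float); d=np.c_[(uv[:,0]-cx)/f,-(uv[:,1]-cy)/f,-np.ones(len(uv))]@M[:3,:3].T
    return M[:3,3]+d*((z-M[2,3])/d[:,2])[:,None]
def w2p(n,P,M=None):
    f,cx,cy=K(n); M=W(n) if M is None else M
    c=(np.atleast_2d(P)-M[:3,3])@M[:3,:3]
    return np.c_[cx+f*c[:,0]/-c[:,2], cy-f*c[:,1]/-c[:,2]]
def down(yaw):  # tool y down, tool z (jaw dir) horizontal at angle yaw
    z=np.array([np.cos(yaw),np.sin(yaw),0]); y=np.array([0,0,-1.]); x=np.cross(y,z)
    return R.from_matrix(np.c_[x,y,z])
def curyaw(o=None):
    o=o or robot.get_obs(); z=R.from_quat(o["tool_rot"]).as_matrix()[:,2]; return np.arctan2(z[1],z[0])
def go(pos,yaw=None):
    o=robot.get_obs(); r=R.from_quat(o["tool_rot"]); 
    d=r.inv().apply(np.array(pos)-o["position"])/0.5
    y0=curyaw(o)
    if yaw is None: yaw=y0
    best=min([(abs((r.inv()*down(yaw+k*np.pi)).magnitude()),k) for k in (0,1)])[1]
    w=(r.inv()*down(yaw+best*np.pi)).as_rotvec()/np.pi
    print("t",round(o["time"],2),"pos",o["position"].round(4),"yaw",round(np.degrees(y0),2),"grip",round(o["grip_width"],4),"F",o["ft_force"].round(1))
    print("rows",np.r_[d,w].round(4).tolist(), "dist",round(float(np.linalg.norm(d)*.5),3),"q6",o["q"][5].round(2))
def snap(n,name,scale=1):
    o=robot.get_obs(); im=vision.camera(n); cv2.imwrite(f"pics/{name}.png",im if scale==1 else cv2.resize(im,None,fx=scale,fy=scale)); return im,W(n,o)
E
python3 - <<'E'
from h import *
im=cv2.imread("pics/top0.png")
cv2.imwrite("pics/topc.png",cv2.resize(im[110:280,85:405],None,fx=2.5,fy=2.5,interpolation=cv2.INTER_CUBIC))
M=W("top")
for n,uv,z in [("shelf",(364,229.5),.015),("mould",(193,139),.05),("tall",(280.5,223),.05),("short",(228.5,223),.02),("pot",(253.5,156),.06),("rod",(319,141),.08),("knife",(207,187),0.01),("stone",(293,188),.01)]:
    print(n,p2w("top",uv,z,M)[0].round(3))
print(p2w("top",[(332,198),(396,197),(398,261),(335,262)],.015,M).round(3))
E
```

```text
shelf [ 0.445 -0.3    0.015]
mould [0.682 0.157 0.05 ]
tall [ 0.46  -0.074  0.05 ]
short [0.461 0.062 0.02 ]
pot [ 0.634 -0.004  0.06 ]
rod [ 0.669 -0.172  0.08 ]
knife [0.558 0.122 0.01 ]
stone [ 0.557 -0.112  0.01 ]
[[ 0.529 -0.217  0.015]
 [ 0.532 -0.39   0.015]
 [ 0.363 -0.386  0.015]
 [ 0.359 -0.22   0.015]]
```

View pics/topc.png

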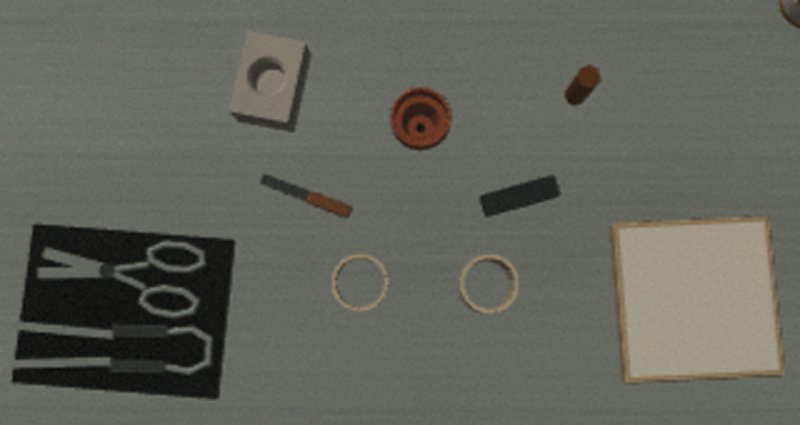

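```bash
cat >> h.py <<'E'
def view(P,yaw,z,off=0.03):
    # TCP pose such that P lies off m toward tool -x
    for k in (0,1):
        r=down(yaw+k*np.pi); x=r.as_matrix()[:,0]
        t=np.array(P)+off*x; t[2]=z
        T=np.eye(4);T[:3,:3]=r.as_matrix();T[:3,3]=t
        print("k",k,"tcp",t.round(3),"pix",w2p("wrist",P,T@vision.camera_info("wrist")["tool_from_camera"]).round(0))
E
python3 - <<'E'
from h import *
view([.682,.157,.05],np.radians(76.5),.25)
go([.6,.1,.25],np.radians(76.5))
go([.682,.157,.25],np.radians(-103.5))
E
```

```text
k 0 tcp [0.711 0.15  0.25 ] pix [[252. 148.]]
k 1 tcp [0.653 0.164 0.25 ] pix [[252. 148.]]
t 0.15 pos [ 0.2018 -0.591   0.2358] yaw -71.16 grip 0.0871 F [-0.3  0.8  0.3]
rows [-1.2, -0.0263, -1.0507, 0.0005, 0.1797, 0.0] dist 0.798 q6 -0.18
t 0.15 pos [ 0.2018 -0.591   0.2358] yaw -71.16 grip 0.0871 F [-0.3  0.8  0.3]
rows [-1.3921, -0.0262, -1.1057, 0.0005, 0.1797, 0.0] dist 0.889 q6 -0.18
```

```bash
python3 -m crank '[[-0.7,-0.03,-0.54,0,0.18,0,1],[-0.7,-0.03,-0.54,0,0.18,0,1],[-0.7,-0.03,-0.54,0,0.18,0,1],[-0.7,-0.03,-0.54,0,0.18,0,1],[-0.7,-0.03,-0.54,0,0.18,0,1],[-0.7,-0.03,-0.54,0,0.18,0,1],[-0.7,-0.03,-0.54,0,0.18,0,1],[-0.7,-0.03,-0.54,0,0.18,0,1]]'; python3 - <<'E'
from h import *
go([.653,.164,.25],np.radians(-103.5))
E
```

```text
time: 1.15
position: [0.4471, -0.2192, 0.2516]
tool_rot: [0.081, 0.703, -0.702, -0.081]
ft_force: [0.5, -0.2, 0.3]
grip_width: 0.0869
t 1.15 pos [ 0.4471 -0.2192  0.2516] yaw -103.21 grip 0.0869 F [ 0.5 -0.2  0.3]
rows [-0.2257, 0.0039, -0.8402, 0.0003, 0.0016, 0.0001] dist 0.435 q6 1.12
```

Snapshot here on the way (shelf / tall tube), then go on.

```bash
python3 - <<'E'
from h import *
im,M=snap("wrist","w1"); np.save("w1.npy",M)
E
python3 -m crank '[[-0.226,0.004,-0.84,0,0.0016,0,1],[-0.226,0.004,-0.84,0,0.0016,0,1],[-0.226,0.004,-0.84,0,0.0016,0,1],[-0.226,0.004,-0.84,0,0.0016,0,1],[-0.226,0.004,-0.84,0,0.0016,0,1],[-0.226,0.004,-0.84,0,0.0016,0,1],[-0.226,0.004,-0.84,0,0.0016,0,1],[-0.226,0.004,-0.84,0,0.0016,0,1],[-0.226,0.004,-0.84,0,0.0016,0,1]]'; python3 - <<'E'
from h import *
im,M=snap("wrist","w2"); np.save("w2.npy",M)
E
```

```text
time: 2.33
position: [0.654, 0.1571, 0.2487]
tool_rot: [-0.085, -0.701, 0.702, 0.086]
ft_force: [0.1, 0.0, 0.2]
grip_width: 0.0872
```

View pics/w1.png

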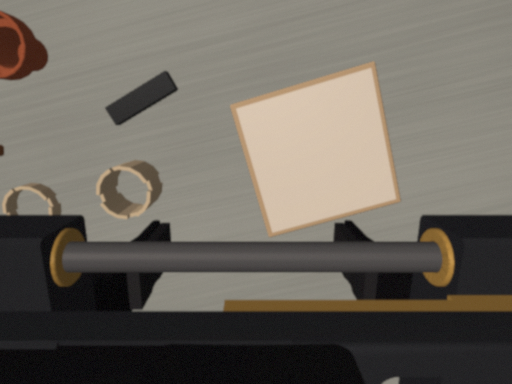

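View pics/w2.png

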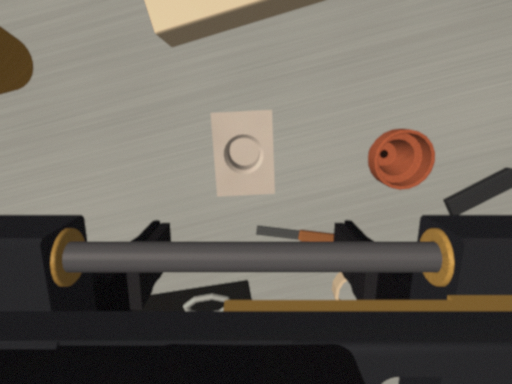

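```bash
cat > m.py <<'E'
from h import *
def ref(im,pts,w=4):
    g=cv2.cvtColor(im,cv2.COLOR_BGR2GRAY)
    return cv2.cornerSubPix(g,np.float32(pts).reshape(-1,1,2),(w,w),(-1,-1),(3,50,.01)).reshape(-1,2)
def quad(c):
    print("center",c.mean(0)[:2].round(4),"edges",[float(np.linalg.norm(c[i]-c[(i+1)%4]).round(4)) for i in range(4)],"ang",[float(np.degrees(np.arctan2(*(c[(i+1)%4]-c[i])[1::-1])).round(1)) for i in range(4)])
E
python3 - <<'E'
from m import *
im=cv2.imread("pics/w1.png");M=np.load("w1.npy")
c=ref(im,[(233,106),(374,64),(399,200),(271,235)]);print(c.round(1).tolist());quad(p2w("wrist",c,.015,M))
t=cv2.imread("pics/top0.png");c=ref(t,[(331,198),(396,197),(398,262),(335,263)],3);print(c.round(1).tolist());quad(p2w("top",c,.015))
im=cv2.imread("pics/w2.png");M=np.load("w2.npy")
c=ref(im,[(211,113),(271,110),(274,193),(216,196)]);print(c.round(1).tolist());P=p2w("wrist",c,.05,M);quad(P)
go([.682,.157,.25],np.radians(-103.5))
c=ref(t,[(184,123),(208,126),(202,160),(177,155)],2);print(c.round(1).tolist());quad(p2w("top",c,.05))
E
```

```text
[[235.10000610351562, 108.5999984741211], [372.1000061035156, 67.5999984741211], [396.20001220703125, 198.89999389648438], [272.5, 232.89999389648438]]
center [ 0.4462 -0.3008] edges [0.1598, 0.1577, 0.158, 0.1586] ang [-87.2, -177.3, 93.1, 3.4]
[[331.0, 198.0], [396.0, 197.0], [398.0, 262.0], [335.6000061035156, 261.0]]
center [ 0.4459 -0.3028] edges [0.176, 0.1725, 0.1646, 0.1673] ang [-88.9, 178.8, 89.3, 2.6]
[[210.10000610351562, 112.5999984741211], [271.6000061035156, 109.80000305175781], [274.3999938964844, 193.3000030517578], [216.60000610351562, 195.89999389648438]]
center [0.6788 0.16  ] edges [0.064, 0.0895, 0.064, 0.0896] ang [-101.4, 168.9, 78.7, -11.1]
t 2.38 pos [0.6538 0.1566 0.249 ] yaw -103.97 grip 0.0869 F [-0.6 -0.7 -0.1]
rows [-0.0546, -0.0021, -0.0143, -0.0004, -0.0026, 0.0005] dist 0.028 q6 1.88
[[183.60000610351562, 121.30000305175781], [206.5, 127.4000015258789], [202.0, 160.0], [176.60000610351562, 154.3000030517578]]
center [0.677 0.159] edges [0.0638, 0.0893, 0.069, 0.0915] ang [-105.0, 173.4, 77.3, -10.0]
```

```bash
python3 - <<'E'
from h import *
go([.6788,.160,.08],np.radians(-101.25))
go([.6788,.160,.026],np.radians(-101.25))
E
```

```text
t 2.38 pos [0.6538 0.1566 0.249 ] yaw -103.97 grip 0.0869 F [-0.6 -0.7 -0.1]
rows [-0.0474, 0.3379, -0.0191, -0.0004, -0.0151, 0.0005] dist 0.171 q6 1.88
t 2.38 pos [0.6538 0.1566 0.249 ] yaw -103.97 grip 0.0869 F [-0.6 -0.7 -0.1]
rows [-0.0475, 0.4459, -0.0192, -0.0004, -0.0151, 0.0005] dist 0.224 q6 1.88
```

```bash
python3 -m crank '[[-0.0475,0.1,-0.0192,0,-0.015,0,1],[-0.0475,0.2,-0.0192,0,-0.015,0,1],[-0.0475,0.33,-0.0192,0,-0.015,0,1],[-0.0475,0.33,-0.0192,0,-0.015,0,1],[-0.0475,0.33,-0.0192,0,-0.015,0,1],[-0.0475,0.33,-0.0192,0,-0.015,0,1]]' 40; python3 - <<'E'
from h import *
go([.6788,.160,.026],np.radians(-101.25))
E
```

```text
time: 3.12
position: [0.6822, 0.1621, 0.0887]
tool_rot: [0.071, 0.704, -0.703, -0.066]
ft_force: [1.1, 0.9, -0.1]
grip_width: 0.0873
t 3.12 pos [0.6822 0.1621 0.0887] yaw -101.19 grip 0.0873 F [ 1.1  0.9 -0.1]
rows [0.0067, 0.1252, 0.0057, 0.0006, 0.0004, -0.0022] dist 0.063 q6 1.84
```

```bash
python3 -m crank '[[0.0067,0.05,0.0057,0,0,0,1],[0.0067,0.09,0.0057,0,0,0,1],[0.0067,0.125,0.0057,0,0,0,1],[0.0067,0.125,0.0057,0,0,0,1],[0.0067,0.125,0.0057,0,0,0,1]]' 40; python3 - <<'E'
from h import *
go([.6788,.160,.026],np.radians(-101.25))
E
```

```text
time: 3.75
position: [0.6763, 0.1605, 0.0224]
tool_rot: [0.069, 0.704, -0.704, -0.068]
ft_force: [0.3, -0.5, 0.2]
grip_width: 0.0871
t 3.75 pos [0.6763 0.1605 0.0224] yaw -101.14 grip 0.0871 F [ 0.3 -0.5  0.2]
rows [-0.0051, -0.0072, 0.0, 0.0001, 0.0006, -0.0003] dist 0.004 q6 1.84
```

```bash
python3 -m crank '[[-0.003,-0.007,0,0,0,0,-1],[-0.003,-0.007,0,0,0,0,-1],[-0.003,-0.007,0,0,0,0,-1],[-0.003,-0.007,0,0,0,0,-1],[-0.003,-0.007,0,0,0,0,-1],[-0.003,-0.007,0,0,0,0,-1]]' 40; python3 - <<'E'
from h import *
go([.6788,.160,.026],np.radians(-101.25))
E
```

```text
time: 4.5
position: [0.6775, 0.1601, 0.026]
tool_rot: [0.069, 0.704, -0.704, -0.068]
ft_force: [-0.5, -0.7, 4.0]
grip_width: 0.0635
t 4.5 pos [0.6775 0.1601 0.026 ] yaw -101.15 grip 0.0635 F [-0.5 -0.7  4. ]
rows [-0.0026, 0.0001, -0.0002, 0.0001, 0.0006, -0.0002] dist 0.001 q6 1.84
```

```bash
python3 -m crank '[[0,-0.1,0,0,0,0,-1],[0,-0.2,0,0,0,0,-1],[0,-0.26,0,0,0,0,-1],[0,-0.26,0,0,0,0,-1]]' ; python3 - <<'E'
from h import *
go([.446,-.301,.15],np.radians(-87))
E
```

```text
time: 5.0
position: [0.6786, 0.1602, 0.1575]
tool_rot: [0.07, 0.704, -0.704, -0.067]
ft_force: [0.3, -0.5, -3.4]
grip_width: 0.0639
t 5.0 pos [0.6786 0.1602 0.1575] yaw -101.14 grip 0.0639 F [ 0.3 -0.5 -3.4]
rows [0.2783, 0.0127, 0.9949, 0.0002, -0.0786, -0.0015] dist 0.517 q6 1.84
```

```bash
python3 -m crank '[[0.05,0.01,0.1,0,-0.01,0,-1],[0.1,0.01,0.22,0,-0.02,0,-1],[0.278,0.012,0.995,0,-0.0786,0,-1],[0.278,0.012,0.995,0,-0.0786,0,-1],[0.278,0.012,0.995,0,-0.0786,0,-1],[0.278,0.012,0.995,0,-0.0786,0,-1],[0.278,0.012,0.995,0,-0.0786,0,-1],[0.278,0.012,0.995,0,-0.0786,0,-1],[0.278,0.012,0.995,0,-0.0786,0,-1],[0.278,0.012,0.995,0,-0.0786,0,-1]]' ; python3 - <<'E'
from h import *
go([.446,-.301,.06],np.radians(-87))
E
```

```text
time: 6.25
position: [0.4427, -0.3024, 0.1473]
tool_rot: [-0.018, 0.708, -0.706, 0.016]
ft_force: [0.1, 0.1, -3.0]
grip_width: 0.0637
t 6.25 pos [ 0.4427 -0.3024  0.1473] yaw -87.24 grip 0.0637 F [ 0.1  0.1 -3. ]
rows [-0.0072, 0.1746, -0.002, 0.0009, -0.0013, 0.0008] dist 0.087 q6 0.72
```

```bash
python3 -m crank '[[-0.004,0.08,-0.002,0,-0.001,0,-1],[-0.004,0.15,-0.002,0,-0.001,0,-1],[-0.004,0.17,-0.002,0,-0.001,0,-1],[-0.004,0.17,-0.002,0,-0.001,0,-1],[-0.004,0.17,-0.002,0,-0.001,0,-1]]' ; python3 - <<'E'
from h import *
go([.446,-.301,.042],np.radians(-87))
snap("wrist","w3"); 
for i in range(5):
  go([.446,-.301,.042],np.radians(-87)); vision.camera("wrist")
E
```

```text
time: 6.88
position: [0.4473, -0.3003, 0.0654]
tool_rot: [0.019, -0.706, 0.707, -0.02]
ft_force: [1.4, 0.5, -2.8]
grip_width: 0.0636
t 6.88 pos [ 0.4473 -0.3003  0.0654] yaw -86.79 grip 0.0636 F [ 1.4  0.5 -2.8]
rows [0.0028, 0.0468, 0.0012, -0.0004, 0.0012, -0.0004] dist 0.023 q6 0.72
t 6.92 pos [ 0.4474 -0.3005  0.0657] yaw -86.8 grip 0.0639 F [ 0.7  0.8 -2.4]
rows [0.003, 0.0474, 0.0008, -0.0006, 0.0011, -0.0005] dist 0.024 q6 0.72
t 6.97 pos [ 0.4473 -0.3005  0.0658] yaw -86.8 grip 0.0629 F [-0.2  0.6 -2. ]
rows [0.0028, 0.0475, 0.0007, -0.0006, 0.0011, -0.0005] dist 0.024 q6 0.72
t 7.03 pos [ 0.4473 -0.3006  0.0657] yaw -86.81 grip 0.0637 F [ 0.1  0.  -3. ]
rows [0.0026, 0.0474, 0.0007, -0.0006, 0.001, -0.0005] dist 0.024 q6 0.72
t 7.08 pos [ 0.4471 -0.3005  0.0656] yaw -86.82 grip 0.0637 F [-0.4  0.1 -3.4]
rows [0.0023, 0.0472, 0.0008, -0.0005, 0.001, -0.0004] dist 0.024 q6 0.72
t 7.12 pos [ 0.447  -0.3004  0.0654] yaw -86.82 grip 0.0639 F [ 0.6 -0.1 -2.9]
rows [0.0021, 0.0469, 0.001, -0.0004, 0.001, -0.0004] dist 0.023 q6 0.72
```

View pics/w3.png

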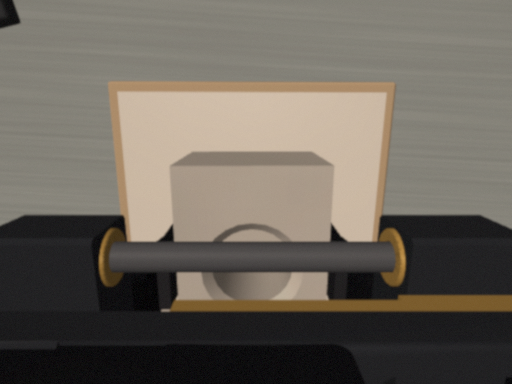

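```bash
python3 -m crank '[[0.002,0.02,0.001,0,0.001,0,-1],[0.002,0.04,0.001,0,0.001,0,-1],[0.002,0.046,0.001,0,0.001,0,-1],[0.002,0.048,0.001,0,0.001,0,-1],[0.002,0.048,0.001,0,0.001,0,-1]]' ; python3 - <<'E'
from h import *
go([.446,-.301,.042],np.radians(-87))
E
```

```text
time: 7.8
position: [0.4448, -0.3, 0.041]
tool_rot: [-0.019, 0.707, -0.706, 0.018]
ft_force: [-2.2, 1.4, 6.1]
grip_width: 0.064
t 7.8 pos [ 0.4448 -0.3     0.041 ] yaw -87.0 grip 0.064 F [-2.2  1.4  6.1]
rows [-0.0022, -0.002, 0.0021, 0.0004, -0.0, 0.0005] dist 0.002 q6 0.72
```

```bash
python3 -m crank '[[0,0,0,0,0,0,1],[0,0,0,0,0,0,1],[0,0,0,0,0,0,1],[0,0,0,0,0,0,1],[0,-0.12,0,0,0,0,1],[0,-0.24,0,0,0,0,1],[0.08,-0.42,0,0,0,0,1],[0.08,-0.42,0,0,0,0,1],[0.08,-0.42,0,0,0,0,1],[0.08,-0.42,0,0,0,0,1]]' ; python3 - <<'E'
from h import *
vision.camera("top");im,M=snap("wrist","w4"); np.save("w4.npy",M); snap("top","t4")
E
```

```text
time: 9.05
position: [0.4054, -0.3023, 0.2499]
tool_rot: [-0.019, 0.707, -0.707, 0.018]
ft_force: [0.2, 0.1, 0.2]
grip_width: 0.0871
```

View pics/w4.png

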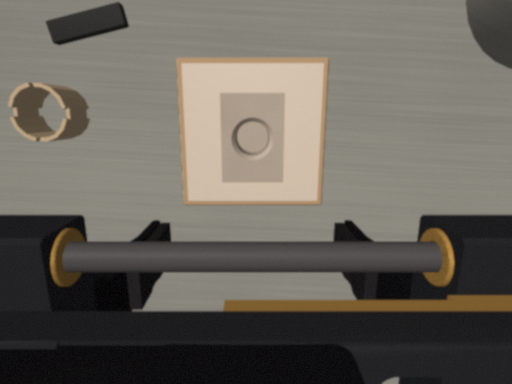

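```bash
python3 - <<'E'
from m import *
im=cv2.imread("pics/w4.png");M=np.load("w4.npy")
c=ref(im,[(177,57),(328,57),(322,206),(184,206)],3);print(c.round(1).tolist());quad(p2w("wrist",c,.015,M))
c=ref(im,[(220,93),(285,93),(284,182),(222,182)],3);print(c.round(1).tolist());quad(p2w("wrist",c,.065,M))
# circles
x,y,w,h=0,70,90,85
cv2.imwrite("pics/c4a.png",cv2.resize(im[70:160,0:90],None,fx=6,fy=6,interpolation=3))
cv2.imwrite("pics/c4b.png",cv2.resize(im[85:190,205:300],None,fx=6,fy=6,interpolation=3))
E
```

```text
[[175.60000610351562, 57.70000076293945], [327.6000061035156, 57.5], [319.1000061035156, 203.3000030517578], [184.0, 206.0]]
center [ 0.4465 -0.2993] edges [0.1676, 0.1669, 0.1662, 0.1703] ang [-87.0, -177.3, 94.2, 3.2]
[[219.8000030517578, 92.69999694824219], [284.3999938964844, 92.80000305175781], [282.3999938964844, 181.6999969482422], [222.0, 181.8000030517578]]
center [ 0.4462 -0.3001] edges [0.0635, 0.0892, 0.0634, 0.0894] ang [-87.1, -177.0, 93.1, 3.1]
```

View pics/c4a.png

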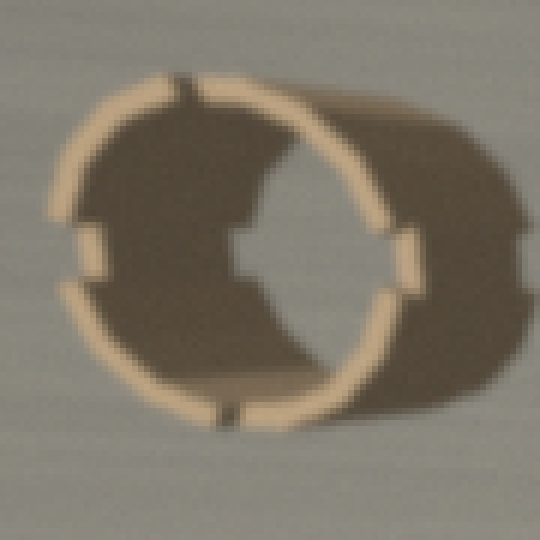

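View pics/c4b.png

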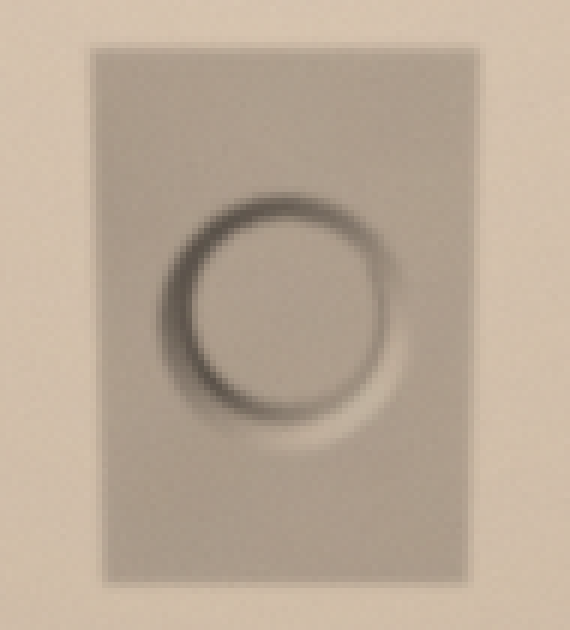

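```bash
python3 - <<'E'
from m import *
M=np.load("w4.npy")
im=cv2.imread("pics/w4.png")
hsv=cv2.cvtColor(im,cv2.COLOR_BGR2HSV)[70:160,0:90]
m=((hsv[...,2]>135)&(hsv[...,1]>60)).astype(np.uint8)
pts=cv2.findNonZero(m).reshape(-1,2); hull=cv2.convexHull(pts)
e=cv2.fitEllipse(hull); print(e, p2w("wrist",(e[0][0],e[0][1]+70),.05,M).round(4))
print(p2w("wrist",(39.4,111.8),.05,M).round(4))
go([.460,-.074,.12],np.radians(-87))
E
```

```text
((38.044677734375, 41.54535675048828), (55.550750732421875, 64.47832489013672), 127.58898162841797) [[ 0.4614 -0.0757  0.05  ]]
[[ 0.4612 -0.0771  0.05  ]]
t 9.2 pos [ 0.4054 -0.3021  0.249 ] yaw -86.98 grip 0.0872 F [-0.7  0.1 -0.3]
rows [-0.1335, 0.2589, -0.449, 0.0009, 0.0001, 0.0006] dist 0.268 q6 0.66
```

```bash
python3 -m crank '[[-0.03,0,-0.44,0,0,0,1],[-0.03,0,-0.44,0,0,0,1],[-0.03,0,-0.44,0,0,0,1],[-0.03,0,-0.44,0,0,0,1],[-0.03,0,-0.44,0,0,0,1],[-0.03,0,-0.44,0,0,0,1]]' ; python3 - <<'E'
from m import *
im,M=snap("wrist","w5"); np.save("w5.npy",M)
u,v=w2p("wrist",[.461,-.0765,.05],M)[0]; print(u,v)
x0,y0=int(u)-50,int(v)-50
cv2.imwrite("pics/c5.png",cv2.resize(im[y0:y0+100,x0:x0+100],None,fx=6,fy=6,interpolation=3)); print(x0,y0)
E
```

```text
time: 9.95
position: [0.4096, -0.0828, 0.2501]
tool_rot: [0.019, -0.707, 0.707, -0.019]
ft_force: [-0.1, -0.8, -0.6]
grip_width: 0.0871
248.15040525271593 127.44028362087496
198 77
```

View pics/c5.png

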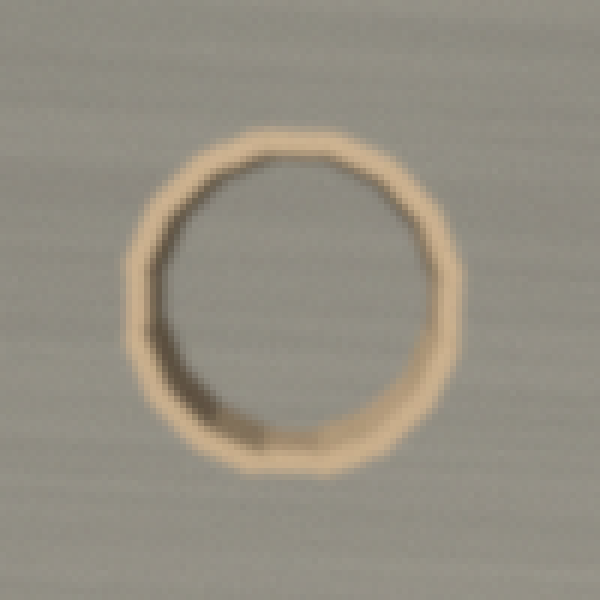

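View pics/w5.png

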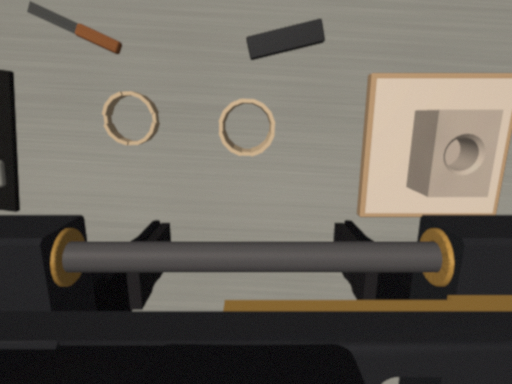

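View pics/t4.png

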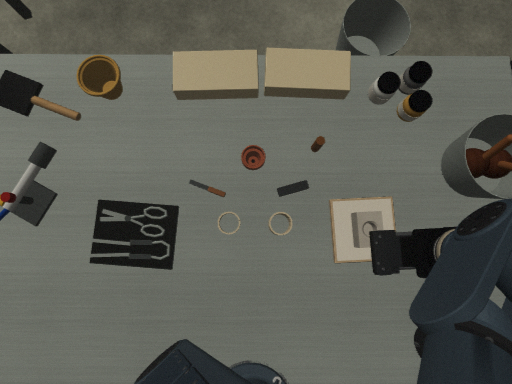

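```bash
python3 - <<'E'
from m import *
M=np.load("w5.npy")
print(p2w("wrist",(198+293.5/6-.4,77+301.5/6-.4),.05,M).round(4))
print(p2w("wrist",[(198+125/6,127),(198+462/6,127),(246.5,77+127/6),(246.5,77+476/6)],.05,M).round(4))
go([.461,-.0765,.09],np.radians(-87))
E
```

```text
[[ 0.4615 -0.0747  0.05  ]]
[[ 0.4598 -0.0456  0.05  ]
 [ 0.4629 -0.1048  0.05  ]
 [ 0.4905 -0.0733  0.05  ]
 [ 0.4304 -0.0762  0.05  ]]
t 10.0 pos [ 0.4097 -0.0832  0.2502] yaw -87.04 grip 0.0871 F [ 0.4 -0.9 -0.3]
rows [-0.1033, 0.3204, -0.0082, -0.0001, -0.0002, 0.0001] dist 0.168 q6 1.05
```

```bash
python3 -m crank '[[-0.1033,0.1,-0.0108,0,0,0,1],[-0.1033,0.2,-0.0108,0,0,0,1],[-0.1033,0.31,-0.0108,0,0,0,1],[-0.1033,0.31,-0.0108,0,0,0,1],[-0.1033,0.31,-0.0108,0,0,0,1],[-0.1033,0.31,-0.0108,0,0,0,1]]' ; python3 - <<'E'
from h import *
vision.camera("top")
go([.4612,-.0752,.032],np.radians(-87))
E
```

```text
time: 10.75
position: [0.4622, -0.0752, 0.0981]
tool_rot: [0.016, -0.706, 0.708, -0.02]
ft_force: [-0.0, -0.2, 0.4]
grip_width: 0.0872
t 10.8 pos [ 0.462  -0.075   0.0981] yaw -87.02 grip 0.0868 F [ 0.2 -0.1 -0.5]
rows [0.0023, 0.1322, -0.0001, -0.0008, -0.0001, -0.0017] dist 0.066 q6 1.12
```

```bash
python3 -m crank '[[0.0015,0.06,0,0,0,0,1],[0.0015,0.12,0,0,0,0,1],[0.0015,0.13,0,0,0,0,1],[0.0015,0.13,0,0,0,0,1],[0.0015,0.13,0,0,0,0,-1],[0.0015,0.13,0,0,0,0,-1],[0.0015,0.13,0,0,0,0,-1],[0.0015,0.13,0,0,0,0,-1],[0.0015,0.13,0,0,0,0,-1],[0.0015,0.13,0,0,0,0,-1]]' 15; python3 - <<'E'
from h import *
vision.camera("top")
go([.4612,-.0752,.15],np.radians(-87))
E
```

```text
time: 12.05
position: [0.4599, -0.0743, 0.0309]
tool_rot: [0.018, -0.707, 0.707, -0.019]
ft_force: [-1.2, 0.1, 5.4]
grip_width: 0.0602
t 12.1 pos [ 0.4599 -0.0743  0.0309] yaw -87.0 grip 0.06 F [-0.5 -0.6  5.4]
rows [-0.0026, -0.2383, 0.0021, -0.0001, -0.0, -0.0002] dist 0.119 q6 1.12
```

```bash
python3 -m crank '[[0,-0.1,0,0,0,0,-1],[0,-0.2,0,0,0,0,-1],[0,-0.26,0,0,0,0,-1],[0,-0.26,0,0,0,0,-1]]'; python3 - <<'E'
from h import *
vision.camera("top")
go([.446,-.3,.15],np.radians(-87))
E
```

```text
time: 12.6
position: [0.4609, -0.0746, 0.1623]
tool_rot: [0.017, -0.706, 0.708, -0.02]
ft_force: [-0.1, -0.7, -0.8]
grip_width: 0.0597
t 12.65 pos [ 0.4599 -0.0742  0.161 ] yaw -87.0 grip 0.0598 F [-0.5  0.2 -1. ]
rows [0.0514, 0.0222, 0.4495, -0.0002, 0.0, -0.0005] dist 0.226 q6 1.12
```

```bash
python3 -m crank '[[0.01,0,0.1,0,0,0,-1],[0.03,0,0.2,0,0,0,-1],[0.04,0,0.3,0,0,0,-1],[0.05,0,0.4,0,0,0,-1],[0.0514,0,0.4495,0,0,0,-1],[0.0514,0,0.4495,0,0,0,-1],[0.0514,0,0.4495,0,0,0,-1]]'; python3 - <<'E'
from h import *
vision.camera("top")
go([.446,-.3,.1],np.radians(-87))
im,M=snap("wrist","w6"); np.save("w6.npy",M)
snap("top","t6");snap("side","s6")
E
```

```text
time: 13.52
position: [0.445, -0.2977, 0.1595]
tool_rot: [-0.02, 0.708, -0.706, 0.018]
ft_force: [0.5, 0.5, -1.1]
grip_width: 0.0598
t 13.57 pos [ 0.4452 -0.2976  0.1598] yaw -86.92 grip 0.0599 F [-0.6  0.6 -1. ]
rows [-0.0016, 0.1197, 0.0052, 0.0009, 0.0004, 0.0006] dist 0.06 q6 0.72
```

View pics/w6.png

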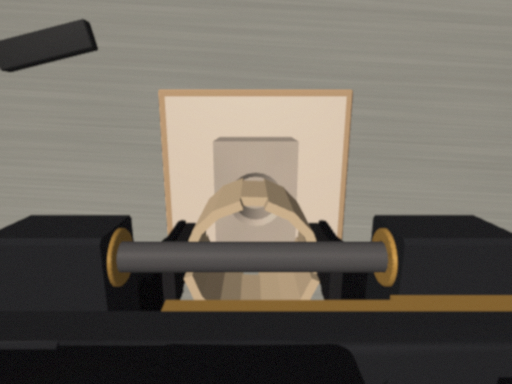

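View pics/s6.png

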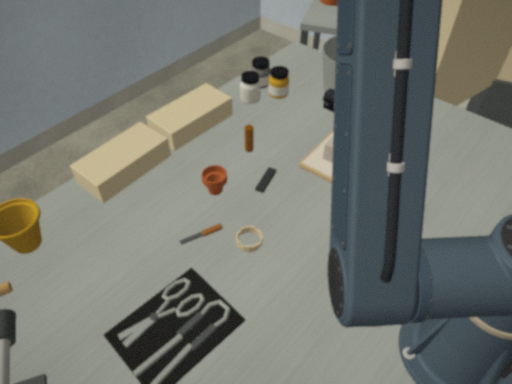

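```bash
python3 - <<'E'
from h import *
im=cv2.imread("pics/w6.png");M=np.load("w6.npy")
a=np.linspace(0,2*np.pi,100)
big=cv2.resize(im[150:320,160:350],None,fx=4,fy=4,interpolation=3)
c=np.array([.4452,-.2976,0])
for dx,col in [(0,(0,0,255)),(.002,(0,255,0)),]:
    P=np.c_[c[0]+dx+.0305*np.cos(a),c[1]+.0305*np.sin(a),0*a+.1598+.0191]
    p=(w2p("wrist",P,M)-[160,150]+.5)*4
    cv2.polylines(big,[p.astype(int).reshape(-1,1,2)],True,col,1)
cv2.imwrite("pics/c6.png",big)
E
```

```text
(no output)
```

View pics/c6.png

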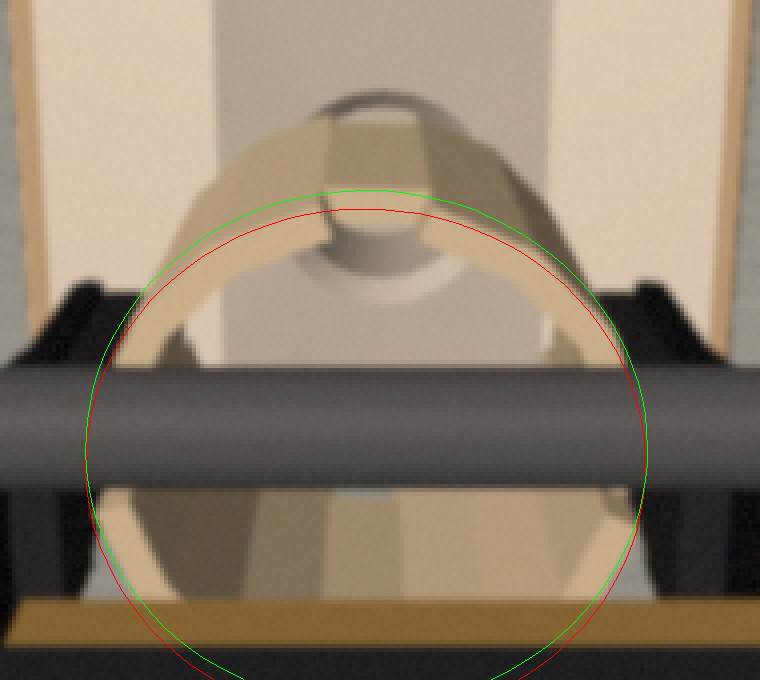

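```bash
python3 -m crank '[[0,0.04,0.005,0,0.0004,0,-1],[0,0.08,0.005,0,0.0004,0,-1],[0,0.105,0.005,0,0.0004,0,-1],[0,0.105,0.005,0,0.0004,0,-1],[0,0.105,0.005,0,0.0004,0,-1]]'; python3 - <<'E'
from h import *
vision.camera("top");vision.camera("top")
go([.4454,-.3,.0965],np.radians(-87))
E
```

```text
time: 14.35
position: [0.4463, -0.3026, 0.1086]
tool_rot: [0.018, -0.707, 0.707, -0.018]
ft_force: [0.3, 0.6, -0.9]
grip_width: 0.0598
t 14.45 pos [ 0.4464 -0.3028  0.1088] yaw -87.06 grip 0.0596 F [ 0.1 -0.  -0.2]
rows [0.0016, 0.0245, -0.0057, -0.0004, -0.0003, -0.0003] dist 0.013 q6 0.72
```

```bash
python3 -m crank '[[0.0016,0.012,-0.0055,0,0,0,-1],[0.0016,0.016,-0.0055,0,0,0,-1],[0.0016,0.016,-0.0055,0,0,0,-1]]'; python3 - <<'E'
from h import *
vision.camera("top");vision.camera("top")
go([.4454,-.3,.0965],np.radians(-87))
E
```

```text
time: 14.82
position: [0.4448, -0.2996, 0.0998]
tool_rot: [-0.018, 0.707, -0.707, 0.018]
ft_force: [0.7, 0.5, -0.9]
grip_width: 0.0598
t 14.93 pos [ 0.445  -0.2998  0.1   ] yaw -87.07 grip 0.0602 F [-0.2  0.4 -0.5]
rows [-0.0007, 0.007, 0.0004, -0.0, -0.0004, -0.0] dist 0.004 q6 0.72
```

```bash
python3 -m crank '[[0,0.004,0,0,0,0,-1],[0,0.007,0,0,0,0,-1],[0,0.008,0,0,0,0,-1],[0,0.008,0,0,0,0,-1]]'; python3 - <<'E'
from h import *
vision.camera("top");vision.camera("top")
go([.4454,-.3,.0965],np.radians(-87))
E
```

```text
time: 15.42
position: [0.445, -0.2998, 0.096]
tool_rot: [-0.018, 0.707, -0.707, 0.018]
ft_force: [-0.1, -0.1, -0.4]
grip_width: 0.0603
t 15.53 pos [ 0.445  -0.2998  0.0961] yaw -87.07 grip 0.06 F [-0.6 -0.6 -0.9]
rows [-0.0008, -0.0009, 0.0005, -0.0, -0.0004, -0.0] dist 0.001 q6 0.72
```

```bash
python3 -m crank '[[0,0.001,0,0,0,0,-1],[0,0.002,0,0,0,0,-1],[0,0.002,0,0,0,0,-1]]'; python3 - <<'E'
from h import *
vision.camera("top");vision.camera("top")
go([.4454,-.3,.0955],np.radians(-87))
snap("wrist","w7")
E
```

```text
time: 15.9
position: [0.445, -0.2998, 0.0959]
tool_rot: [0.018, -0.707, 0.707, -0.018]
ft_force: [-0.9, 1.7, 5.3]
grip_width: 0.06
t 16.0 pos [ 0.445  -0.2998  0.0959] yaw -87.07 grip 0.06 F [-0.2  1.9  6.6]
rows [-0.0007, 0.0007, 0.0005, -0.0001, -0.0004, -0.0001] dist 0.001 q6 0.72
```

View pics/w7.png

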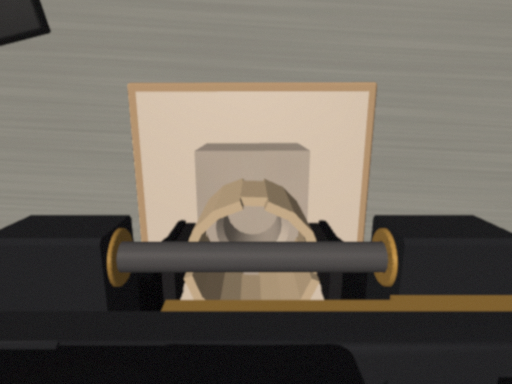

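Contact (≈7 N). Release, rise and look.

```bash
python3 -m crank '[[0,0,0,0,0,0,1],[0,0,0,0,0,0,1],[0,0,0,0,0,0,1],[0,0,0,0,0,0,1],[0,-0.1,0,0,0,0,1],[0,-0.2,0,0,0,0,1],[0.09,-0.35,0,0,0,0,1],[0.09,-0.35,0,0,0,0,1],[0.09,-0.35,0,0,0,0,1]]' ; python3 - <<'E'
from h import *
vision.camera("top");vision.camera("top");im,M=snap("wrist","w8"); np.save("w8.npy",M)
x0,y0=150,40
big=cv2.resize(im[y0:y0+190,x0:x0+200],None,fx=4,fy=4,interpolation=3)
cv2.imwrite("pics/c8.png",big)
E
```

```text
time: 17.18
position: [0.4001, -0.3028, 0.2718]
tool_rot: [0.017, -0.706, 0.708, -0.019]
ft_force: [0.9, -0.4, -0.7]
grip_width: 0.0871
```

View pics/c8.png

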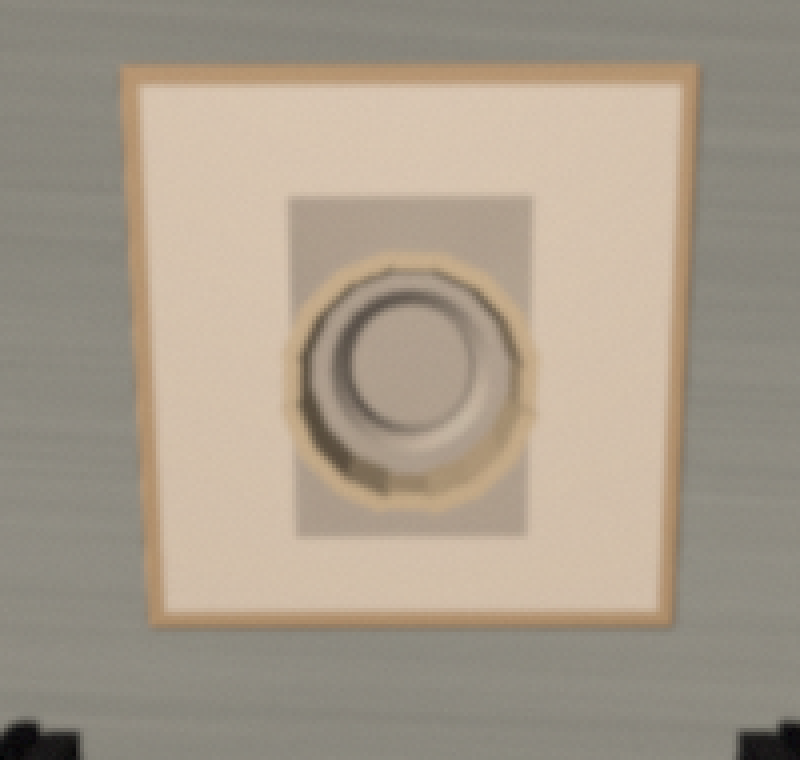

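```bash
python3 - <<'E'
from m import *
M=np.load("w8.npy"); f=lambda a:np.array(a)/4+[150,40]-.4
quad(p2w("wrist",f([(289,196),(534,196),(526,537),(296,537)]),.065,M))
print(p2w("wrist",f([(283,381),(539,381),(411,248),(411,515)]),.115,M).round(4),p2w("wrist",f([(411,381.5)]),.115,M).round(4))
print("pot",); view([.634,-.004,.06],np.radians(-87),.25)
go([.604,-.004,.26],np.radians(-87))
E
```

```text
center [ 0.4461 -0.3001] edges [0.0637, 0.0899, 0.0636, 0.0899] ang [-87.1, -177.2, 92.9, 2.8]
[[ 0.4453 -0.2705  0.115 ]
 [ 0.4483 -0.3295  0.115 ]
 [ 0.4763 -0.2985  0.115 ]
 [ 0.4156 -0.3016  0.115 ]] [[ 0.4467 -0.3     0.115 ]]
pot
k 0 tcp [ 0.604 -0.006  0.25 ] pix [[252. 149.]]
k 1 tcp [ 0.664 -0.002  0.25 ] pix [[252. 149.]]
t 17.32 pos [ 0.3999 -0.3015  0.2688] yaw -87.07 grip 0.087 F [ 0.1 -0.1 -0.3]
rows [-0.438, 0.0181, -0.5734, 0.0006, -0.0004, 0.0004] dist 0.361 q6 0.65
```

```bash
python3 -m crank '[[-0.43,0.02,-0.573,0,0,0,1],[-0.43,0.02,-0.573,0,0,0,1],[-0.43,0.02,-0.573,0,0,0,1],[-0.43,0.02,-0.573,0,0,0,1],[-0.43,0.02,-0.573,0,0,0,1],[-0.43,0.02,-0.573,0,0,0,1],[-0.43,0.02,-0.573,0,0,0,1],[-0.43,0.02,-0.573,0,0,0,1]]' ; python3 - <<'E'
from h import *
vision.camera("top");vision.camera("top");im,M=snap("wrist","w9"); np.save("w9.npy",M)
u,v=w2p("wrist",[.634,-.004,.06],M)[0]; x0,y0=int(u)-70,int(v)-70
print(x0,y0)
big=cv2.resize(im[y0:y0+140,x0:x0+140],None,fx=5,fy=5,interpolation=3)
cv2.imwrite("pics/c9.png",big)
E
```

```text
time: 18.32
position: [0.5994, -0.0047, 0.2582]
tool_rot: [-0.02, 0.707, -0.707, 0.017]
ft_force: [0.0, 0.6, -0.1]
grip_width: 0.0873
181 73
```

View pics/w9.png

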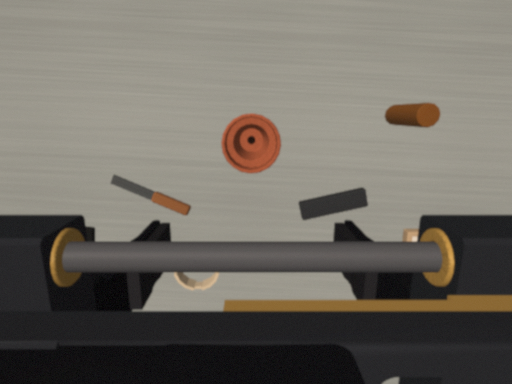

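View pics/c9.png

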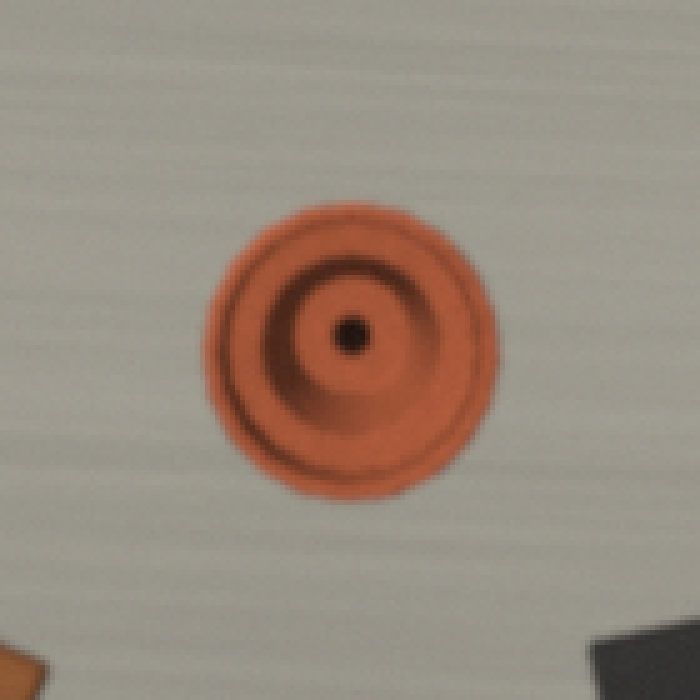

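```bash
python3 - <<'E'
from m import *
M=np.load("w9.npy"); f=lambda a:np.array(a)/5+[181,73]-.4
print(p2w("wrist",f([(203,352),(500,352),(351,201),(351,503)]),.06,M).round(4),p2w("wrist",f([(351.5,352)]),.06,M).round(4))
print("rod",p2w("wrist",[(428.5,115)],.08,M).round(4))
go([.634,-.004,.10],np.radians(-87))
E
```

```text
[[ 0.6328  0.0283  0.06  ]
 [ 0.6359 -0.0349  0.06  ]
 [ 0.6655 -0.0016  0.06  ]
 [ 0.6018 -0.0048  0.06  ]] [[ 0.6344 -0.0033  0.06  ]]
rod [[ 0.6721 -0.1762  0.08  ]]
t 18.48 pos [ 0.5994 -0.006   0.2594] yaw -87.17 grip 0.0869 F [ 0.5  0.6 -0.5]
rows [-0.0697, 0.3188, -0.0006, 0.0, -0.0009, 0.0005] dist 0.163 q6 1.33
```

```bash
python3 -m crank '[[-0.07,0.1,-0.002,0,0,0,1],[-0.07,0.2,-0.002,0,0,0,1],[-0.07,0.31,-0.002,0,0,0,1],[-0.07,0.31,-0.002,0,0,0,1],[-0.07,0.31,-0.002,0,0,0,1],[-0.07,0.31,-0.002,0,0,0,1]]' ; python3 - <<'E'
from h import *
vision.camera("top");vision.camera("top")
go([.6344,-.0033,.055],np.radians(-87))
E
```

```text
time: 19.23
position: [0.6371, -0.0029, 0.1083]
tool_rot: [0.016, -0.706, 0.707, -0.02]
ft_force: [0.6, 0.2, 0.5]
grip_width: 0.0868
t 19.32 pos [ 0.6366 -0.0025  0.1078] yaw -87.08 grip 0.0868 F [ 0.3  0.  -1. ]
rows [0.0049, 0.1055, 0.0012, -0.0003, -0.0004, -0.0015] dist 0.053 q6 1.34
```

```bash
python3 -m crank '[[0.004,0.05,0.001,0,0,0,1],[0.004,0.1,0.001,0,0,0,1],[0.004,0.1,0.001,0,0,0,1],[0.004,0.1,0.001,0,0,0,1]]' ; python3 - <<'E'
from h import *
vision.camera("top");vision.camera("top")
go([.6344,-.0033,.0545],np.radians(-87))
E
```

```text
time: 19.82
position: [0.6341, -0.0028, 0.0565]
tool_rot: [0.017, -0.707, 0.707, -0.019]
ft_force: [0.3, 0.1, 0.2]
grip_width: 0.0869
t 19.93 pos [ 0.6342 -0.0029  0.0567] yaw -87.07 grip 0.087 F [0.2 0.1 0.3]
rows [-0.0003, 0.0043, 0.0008, -0.0002, -0.0004, -0.0009] dist 0.002 q6 1.34
```

```bash
python3 -m crank '[[0,0.004,0.0008,0,0,0,1],[0,0.004,0.0008,0,0,0,-1],[0,0.004,0.0008,0,0,0,-1],[0,0.004,0.0008,0,0,0,-1],[0,0.004,0.0008,0,0,0,-1],[0,0.004,0.0008,0,0,0,-1]]' 15; python3 - <<'E'
from h import *
vision.camera("top");vision.camera("top")
go([.6344,-.0033,.2],np.radians(-87))
E
```

```text
time: 20.68
position: [0.6331, -0.0032, 0.0531]
tool_rot: [0.018, -0.707, 0.707, -0.018]
ft_force: [0.0, 0.7, -0.3]
grip_width: 0.0625
t 20.77 pos [ 0.6331 -0.0031  0.053 ] yaw -87.07 grip 0.0626 F [-0.4  0.1  0.6]
rows [-0.0026, -0.2939, 0.0004, 0.0, -0.0004, 0.0] dist 0.147 q6 1.34
```

```bash
python3 -m crank '[[0,-0.1,0,0,0,0,-1],[0,-0.2,0,0,0,0,-1],[0,-0.32,0,0,0,0,-1],[0,-0.32,0,0,0,0,-1],[0,-0.32,0,0,0,0,-1]]'; python3 - <<'E'
from h import *
vision.camera("top")
go([.4455,-.3,.21],np.radians(-87))
im,M=snap("wrist","w10")
E
```

```text
time: 21.4
position: [0.6323, -0.003, 0.2126]
tool_rot: [-0.019, 0.707, -0.707, 0.018]
ft_force: [0.2, -0.4, -1.2]
grip_width: 0.0625
t 21.45 pos [ 0.6317 -0.0029  0.2115] yaw -87.07 grip 0.0625 F [ 0.2  0.5 -1.3]
rows [0.4022, 0.0039, 0.5744, 0.0003, -0.0004, 0.0011] dist 0.351 q6 1.34
```

View pics/w10.png

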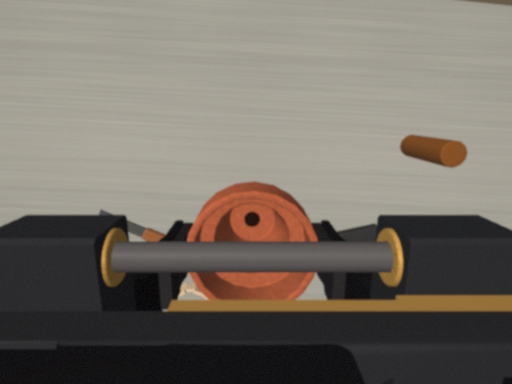

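```bash
python3 -m crank '[[0.05,0,0.07,0,0,0,-1],[0.12,0,0.17,0,0,0,-1],[0.2,0,0.28,0,0,0,-1],[0.27,0,0.38,0,0,0,-1],[0.34,0,0.48,0,0,0,-1],[0.38,0,0.54,0,0,0,-1],[0.402,0,0.574,0,0,0,-1],[0.402,0,0.574,0,0,0,-1],[0.402,0,0.574,0,0,0,-1]]'; python3 - <<'E'
from h import *
vision.camera("top");vision.camera("top")
go([.4455,-.3,.165],np.radians(-87))
im,M=snap("wrist","w11"); np.save("w11.npy",M)
o=robot.get_obs()["position"];a=np.linspace(0,2*np.pi,100)
big=cv2.resize(im[150:320,160:350],None,fx=4,fy=4,interpolation=3)
for dx,col in [(0,(0,0,255)),(.002,(0,255,0)),]:
  for r,h in ((.032,.007),):
    P=np.c_[o[0]+dx+r*np.cos(a),o[1]+r*np.sin(a),0*a+o[2]+h]
    p=(w2p("wrist",P,M)-[160,150]+.5)*4
    cv2.polylines(big,[p.astype(int).reshape(-1,1,2)],True,col,1)
cv2.imwrite("pics/c11.png",big)
E
```

```text
time: 22.62
position: [0.4474, -0.2986, 0.2125]
tool_rot: [-0.019, 0.707, -0.706, 0.018]
ft_force: [-0.7, 0.2, -0.4]
grip_width: 0.0626
t 22.73 pos [ 0.4477 -0.2985  0.2129] yaw -86.95 grip 0.0625 F [ 0.4  0.3 -0.7]
rows [0.0045, 0.0957, 0.0028, 0.0003, 0.0003, 0.0001] dist 0.048 q6 0.72
```

View pics/c11.png

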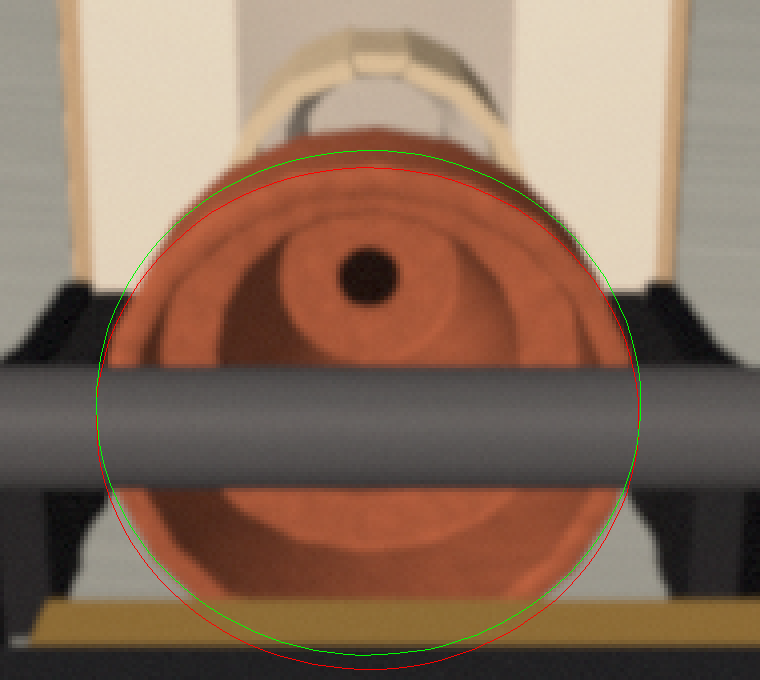

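View pics/w11.png

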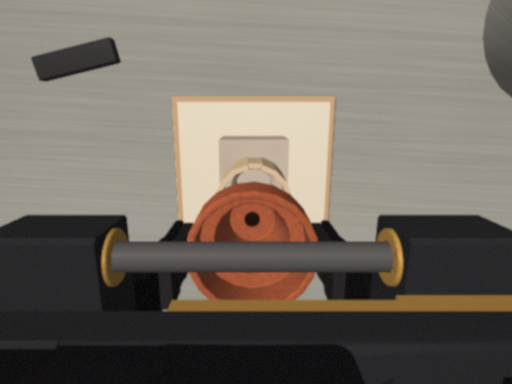

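```bash
python3 -m crank '[[0.0034,0.03,0.003,0,0,0,-1],[0.0034,0.06,0.003,0,0,0,-1],[0.0034,0.078,0.003,0,0,0,-1],[0.0034,0.078,0.003,0,0,0,-1],[0.0034,0.078,0.003,0,0,0,-1]]'; python3 - <<'E'
from h import *
vision.camera("top");vision.camera("top")
go([.446,-.3,.135],np.radians(-87))
E
```

```text
time: 23.4
position: [0.4455, -0.3019, 0.1741]
tool_rot: [0.018, -0.707, 0.707, -0.018]
ft_force: [-0.7, 0.1, -1.2]
grip_width: 0.0627
t 23.5 pos [ 0.4456 -0.302   0.1744] yaw -87.08 grip 0.0628 F [ 0.3  0.2 -1.7]
rows [-0.0009, 0.0789, -0.004, -0.0003, -0.0004, -0.0002] dist 0.039 q6 0.72
```

```bash
python3 -m crank '[[-0.0009,0.02,-0.004,0,0,0,-1],[-0.0009,0.04,-0.004,0,0,0,-1],[-0.0009,0.06,-0.004,0,0,0,-1],[-0.0009,0.065,-0.004,0,0,0,-1],[-0.0009,0.065,-0.004,0,0,0,-1]]'; python3 - <<'E'
from h import *
vision.camera("top");vision.camera("top")
go([.446,-.3,.132],np.radians(-87))
snap("wrist","w12")
E
```

```text
time: 24.12
position: [0.4457, -0.2996, 0.1412]
tool_rot: [-0.018, 0.707, -0.707, 0.018]
ft_force: [-0.0, -0.5, -0.5]
grip_width: 0.0627
t 24.23 pos [ 0.4459 -0.2998  0.1417] yaw -87.07 grip 0.0627 F [ 0.6  0.7 -0.4]
rows [-0.0002, 0.0194, 0.0004, -0.0001, -0.0004, -0.0001] dist 0.01 q6 0.72
```

View pics/w12.png

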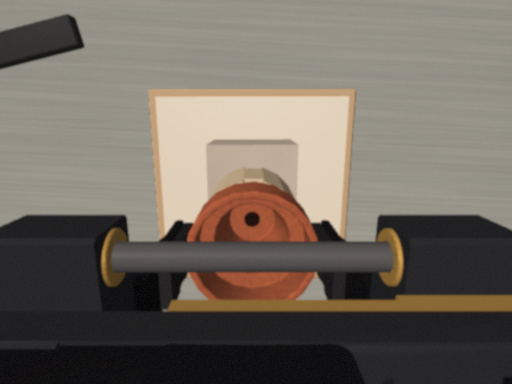

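```bash
python3 -m crank '[[0,0.008,0,0,0,0,-1],[0,0.014,0,0,0,0,-1],[0,0.019,0,0,0,0,-1],[0,0.019,0,0,0,0,-1],[0,0.019,0,0,0,0,-1]]'; python3 - <<'E'
from h import *
vision.camera("top");vision.camera("top")
go([.446,-.3,.130],np.radians(-87))
E
```

```text
time: 24.9
position: [0.4458, -0.2997, 0.1321]
tool_rot: [0.018, -0.707, 0.707, -0.018]
ft_force: [-0.2, 0.8, -1.7]
grip_width: 0.0623
t 25.0 pos [ 0.4458 -0.2997  0.1321] yaw -87.07 grip 0.0626 F [ 0.7 -0.4 -1.3]
rows [-0.0003, 0.0043, 0.0006, -0.0001, -0.0004, -0.0001] dist 0.002 q6 0.72
```

```bash
python3 -m crank '[[0,0.002,0,0,0,0,-1],[0,0.004,0,0,0,0,-1],[0,0.004,0,0,0,0,-1],[0,0.004,0,0,0,0,-1]]'; python3 - <<'E'
from h import *
vision.camera("top");vision.camera("top")
go([.446,-.3,.130],np.radians(-87))
E
```

```text
time: 25.5
position: [0.4457, -0.2996, 0.13]
tool_rot: [-0.018, 0.707, -0.707, 0.018]
ft_force: [0.5, 0.1, -0.8]
grip_width: 0.0627
t 25.6 pos [ 0.4457 -0.2996  0.13  ] yaw -87.07 grip 0.0631 F [ 0.2  0.8 -1. ]
rows [-0.0006, 0.0, 0.0009, 0.0, -0.0004, 0.0] dist 0.001 q6 0.72
```

```bash
python3 -m crank '[[0,0.001,0,0,0,0,-1],[0,0.002,0,0,0,0,-1],[0,0.002,0,0,0,0,-1],[0,0.002,0,0,0,0,-1]]'; python3 - <<'E'
from h import *
vision.camera("top");vision.camera("top")
go([.446,-.3,.130],np.radians(-87))
E
```

```text
time: 26.1
position: [0.4458, -0.2997, 0.1299]
tool_rot: [0.018, -0.707, 0.707, -0.018]
ft_force: [-1.6, 0.7, 5.6]
grip_width: 0.0626
t 26.2 pos [ 0.4458 -0.2997  0.1299] yaw -87.07 grip 0.0626 F [-1.4  1.2  4.8]
rows [-0.0004, -0.0003, 0.0007, -0.0001, -0.0004, -0.0001] dist 0.0 q6 0.72
```

```bash
python3 -m crank '[[0,0,0,0,0,0,0.6],[0,0,0,0,0,0,1],[0,0,0,0,0,0,1],[0,0,0,0,0,0,1],[0,-0.1,0,0,0,0,1],[0,-0.2,0,0,0,0,1],[0.09,-0.3,0,0,0,0,1],[0.09,-0.3,0,0,0,0,1],[0.09,-0.3,0,0,0,0,1]]' ; python3 - <<'E'
from h import *
vision.camera("top");vision.camera("top");im,M=snap("wrist","w13"); np.save("w13.npy",M)
x0,y0=150,30
big=cv2.resize(im[y0:y0+190,x0:x0+200],None,fx=4,fy=4,interpolation=3)
cv2.imwrite("pics/c13.png",big)
E
```

```text
time: 27.32
position: [0.4007, -0.3018, 0.2789]
tool_rot: [-0.018, 0.707, -0.707, 0.018]
ft_force: [-0.1, 1.3, -0.2]
grip_width: 0.0871
```

View pics/c13.png

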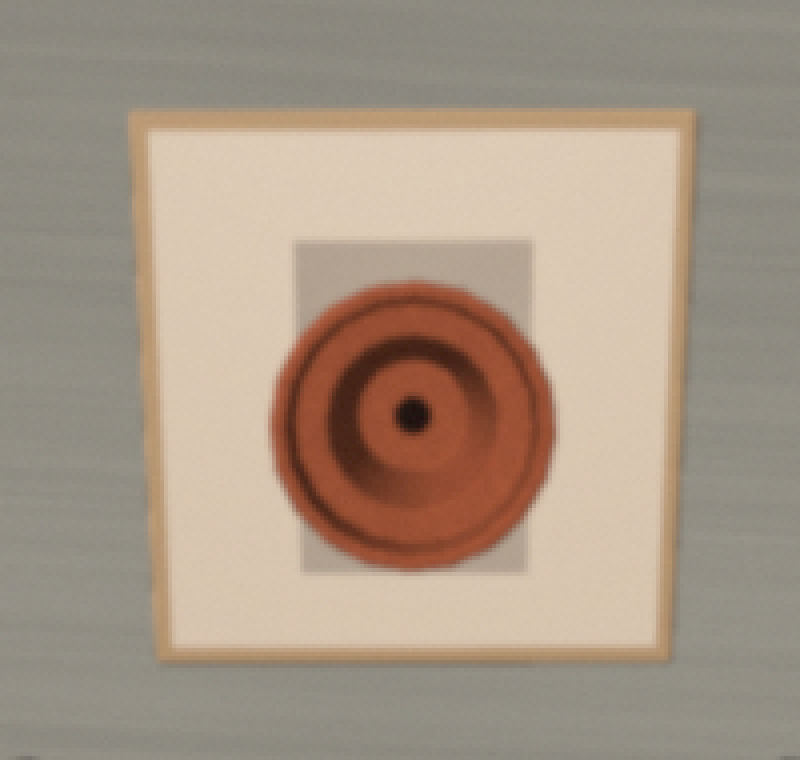

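```bash
python3 - <<'E'
from m import *
M=np.load("w13.npy"); f=lambda a:np.array(a)/4+[150,30]-.4
print(p2w("wrist",f([(271,425),(556,425),(413.5,281),(413.5,570)]),.137,M).round(4),p2w("wrist",f([(413.5,425.5)]),.137,M).round(4))
print("hole",p2w("wrist",f([(412,415)]),.081,M).round(4))
go([.632,-.175,.28],np.radians(-87))
E
```

```text
[[ 0.4458 -0.2686  0.137 ]
 [ 0.449  -0.3312  0.137 ]
 [ 0.4778 -0.2983  0.137 ]
 [ 0.4151 -0.3016  0.137 ]] [[ 0.4473 -0.2999  0.137 ]]
hole [[ 0.4462 -0.2996  0.081 ]]
t 27.48 pos [ 0.4008 -0.3013  0.2774] yaw -87.06 grip 0.0868 F [0.2 0.  0.2]
rows [-0.4747, -0.0054, -0.2286, 0.0008, -0.0003, 0.0005] dist 0.263 q6 0.65
```

Pot centred at (0.447,-0.300), floor hole consistent (0.446,-0.2996), rim measures 63 mm at the expected height. Now the rod.

```bash
python3 -m crank '[[-0.475,-0.005,-0.229,0,0,0,1],[-0.475,-0.005,-0.229,0,0,0,1],[-0.475,-0.005,-0.229,0,0,0,1],[-0.475,-0.005,-0.229,0,0,0,1],[-0.475,-0.005,-0.229,0,0,0,1],[-0.475,-0.005,-0.229,0,0,0,1],[-0.475,-0.005,-0.229,0,0,0,1]]' ; python3 - <<'E'
from h import *
vision.camera("top");vision.camera("top");im,M=snap("wrist","w14"); np.save("w14.npy",M)
u,v=w2p("wrist",[.671,-.175,.08],M)[0]; x0,y0=int(u)-50,int(v)-50
print(x0,y0)
big=cv2.resize(im[y0:y0+100,x0:x0+100],None,fx=6,fy=6,interpolation=3)
cv2.imwrite("pics/c14.png",big)
E
```

```text
time: 28.35
position: [0.6306, -0.1761, 0.2806]
tool_rot: [-0.019, 0.707, -0.707, 0.017]
ft_force: [-0.1, -0.8, -0.0]
grip_width: 0.0868
202 88
```

View pics/c14.png

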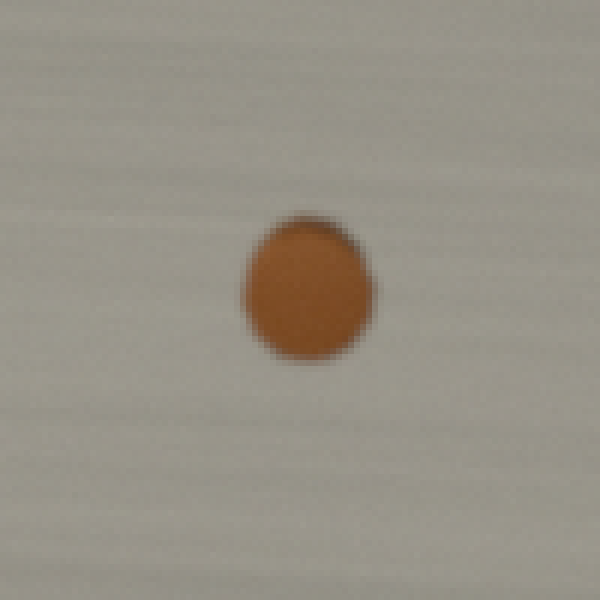

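```bash
python3 - <<'E'
from m import *
M=np.load("w14.npy"); f=lambda a:np.array(a)/6+[202,88]-.4
print(p2w("wrist",f([(243,295),(374,295),(308,361),(308,229)]),.08,M).round(4),p2w("wrist",f([(308.5,295)]),.08,M).round(4))
go([.671,-.176,.12],np.radians(-87))
E
```

```text
[[ 0.6719 -0.1643  0.08  ]
 [ 0.6731 -0.1876  0.08  ]
 [ 0.6608 -0.1764  0.08  ]
 [ 0.684  -0.1753  0.08  ]] [[ 0.6725 -0.1759  0.08  ]]
t 28.5 pos [ 0.631  -0.1765  0.2817] yaw -87.18 grip 0.0869 F [ 0.2  0.4 -0.1]
rows [-0.0801, 0.3234, 0.0029, 0.0, -0.001, 0.0002] dist 0.167 q6 1.08
```

```bash
python3 -m crank '[[-0.083,0.1,0.003,0,-0.001,0,1],[-0.083,0.2,0.003,0,-0.001,0,1],[-0.083,0.31,0.003,0,-0.001,0,1],[-0.083,0.31,0.003,0,-0.001,0,1],[-0.083,0.31,0.003,0,-0.001,0,1],[-0.083,0.31,0.003,0,-0.001,0,1]]' ; python3 - <<'E'
from h import *
vision.camera("top");vision.camera("top")
go([.6726,-.1759,.073],np.radians(-87))
E
```

```text
time: 29.25
position: [0.6756, -0.176, 0.1303]
tool_rot: [0.017, -0.706, 0.708, -0.021]
ft_force: [0.1, 0.4, 0.8]
grip_width: 0.0871
t 29.35 pos [ 0.6751 -0.1755  0.1296] yaw -86.9 grip 0.0869 F [ 0.4  0.1 -0.3]
rows [0.0054, 0.1131, 0.0002, -0.0007, 0.0006, -0.0014] dist 0.057 q6 1.1
```

```bash
python3 -m crank '[[0.004,0.05,0,0,0,0,1],[0.004,0.1,0,0,0,0,1],[0.004,0.108,0,0,0,0,1],[0.004,0.108,0,0,0,0,1],[0.004,0.108,0,0,0,0,1]]' ; python3 - <<'E'
from h import *
vision.camera("top");vision.camera("top")
go([.6726,-.1759,.073],np.radians(-87))
E
```

```text
time: 29.98
position: [0.6727, -0.1753, 0.0742]
tool_rot: [0.018, -0.706, 0.707, -0.02]
ft_force: [-0.2, 0.1, -0.3]
grip_width: 0.0868
t 30.07 pos [ 0.6724 -0.1752  0.0739] yaw -86.89 grip 0.0873 F [-0.   1.7 -0.5]
rows [-0.0003, 0.0018, 0.0013, -0.0003, 0.0006, -0.0007] dist 0.001 q6 1.1
```

```bash
python3 -m crank '[[0,0.002,0.001,0,0,0,0],[0,0.002,0.001,0,0,0,-1],[0,0.002,0.001,0,0,0,-1],[0,0.002,0.001,0,0,0,-1],[0,0.002,0.001,0,0,0,-1],[0,0.002,0.001,0,0,0,-1],[0,0.002,0.001,0,0,0,-1],[0,0.002,0.001,0,0,0,-1]]' 15; python3 - <<'E'
from h import *
vision.camera("top");vision.camera("top")
go([.6726,-.1759,.24],np.radians(-87))
E
```

```text
time: 31.08
position: [0.6717, -0.1754, 0.0715]
tool_rot: [-0.019, 0.707, -0.707, 0.019]
ft_force: [-0.8, -0.4, 0.2]
grip_width: 0.0234
t 31.18 pos [ 0.6717 -0.1754  0.0715] yaw -86.89 grip 0.0236 F [ 0.3 -0.3 -0.6]
rows [-0.0018, -0.337, 0.0011, 0.0, 0.0006, 0.0] dist 0.168 q6 1.1
```

```bash
python3 -m crank '[[0,-0.1,0,0,0,0,-1],[0,-0.2,0,0,0,0,-1],[0,-0.34,0,0,0,0,-1],[0,-0.34,0,0,0,0,-1],[0,-0.34,0,0,0,0,-1]]'; python3 - <<'E'
from h import *
vision.camera("top")
go([.446,-.3,.24],np.radians(-87))
im,M=snap("wrist","w15")
E
```

```text
time: 31.8
position: [0.6715, -0.1753, 0.2419]
tool_rot: [0.019, -0.707, 0.707, -0.019]
ft_force: [-0.1, 0.7, -1.3]
grip_width: 0.0235
t 31.85 pos [ 0.6706 -0.175   0.2401] yaw -86.89 grip 0.0237 F [-0.3  0.4 -0.5]
rows [0.4621, 0.0012, 0.2253, 0.0004, 0.0006, 0.0008] dist 0.257 q6 1.1
```

View pics/w15.png

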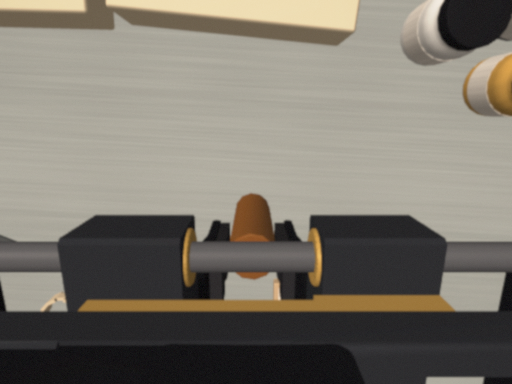

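```bash
python3 -m crank '[[0.05,0,0.025,0,0,0,-1],[0.15,0,0.07,0,0,0,-1],[0.25,0,0.12,0,0,0,-1],[0.35,0,0.17,0,0,0,-1],[0.43,0,0.21,0,0,0,-1],[0.461,0,0.225,0,0,0,-1],[0.461,0,0.225,0,0,0,-1],[0.461,0,0.225,0,0,0,-1]]'; python3 - <<'E'
from h import *
vision.camera("top");vision.camera("top")
go([.4459,-.2998,.215],np.radians(-87))
im,M=snap("wrist","w16"); np.save("w16.npy",M)
o=robot.get_obs()["position"];a=np.linspace(0,2*np.pi,100)
big=cv2.resize(im[130:320,160:350],None,fx=4,fy=4,interpolation=3)
for dx,col in [(0,(0,0,255)),(.002,(0,255,0)),]:
  for r,h in ((.012,.0085),(.012,-.0715)):
    P=np.c_[o[0]+dx+r*np.cos(a),o[1]+r*np.sin(a),0*a+o[2]+h]
    p=(w2p("wrist",P,M)-[160,130]+.5)*4
    cv2.polylines(big,[p.astype(int).reshape(-1,1,2)],True,col,1)
P=np.c_[.4468+.032*np.cos(a),-.2999+.032*np.sin(a),0*a+.137]
p=(w2p("wrist",P,M)-[160,130]+.5)*4
cv2.polylines(big,[p.astype(int).reshape(-1,1,2)],True,(255,0,0),1)
cv2.imwrite("pics/c16.png",big)
E
```

```text
time: 32.9
position: [0.4486, -0.2997, 0.241]
tool_rot: [-0.019, 0.707, -0.707, 0.02]
ft_force: [-0.4, -0.0, -0.7]
grip_width: 0.0231
t 33.0 pos [ 0.4488 -0.2996  0.2413] yaw -86.8 grip 0.0237 F [-0.1 -0.8 -0.3]
rows [0.0058, 0.0526, 0.0001, 0.0001, 0.0011, -0.0001] dist 0.026 q6 0.72
```

View pics/c16.png

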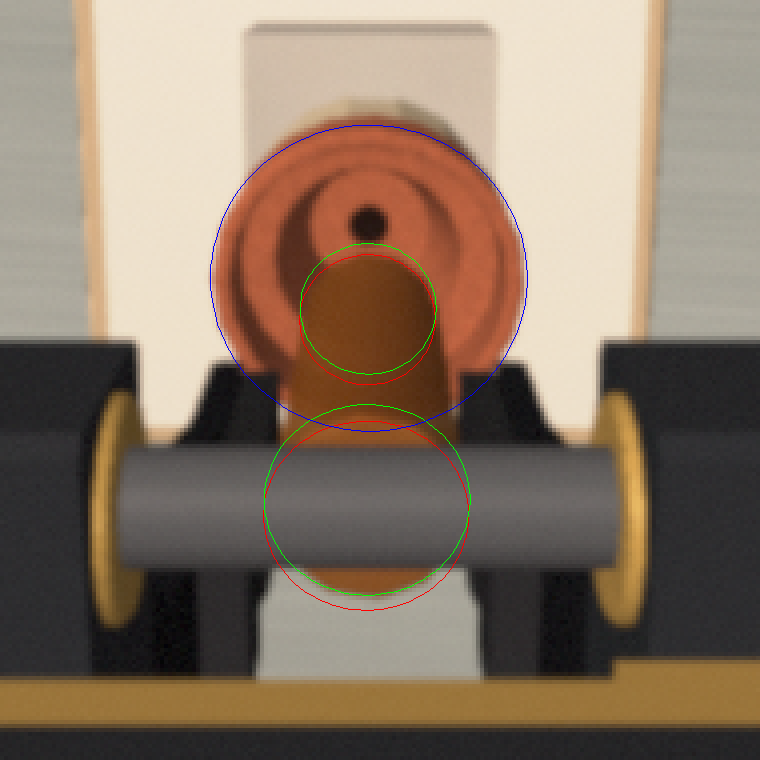

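```bash
python3 -m crank '[[0.0054,0.03,0,0,0.001,0,-1],[0.0054,0.06,0,0,0.001,0,-1],[0.0054,0.08,0,0,0.001,0,-1],[0.0054,0.08,0,0,0.001,0,-1],[0.0054,0.08,0,0,0.001,0,-1]]'; python3 - <<'E'
from h import *
vision.camera("top");vision.camera("top")
go([.4461,-.2998,.165],np.radians(-87))
E
```

```text
time: 33.67
position: [0.4453, -0.3006, 0.2017]
tool_rot: [0.018, -0.707, 0.707, -0.018]
ft_force: [-0.4, -0.3, -1.8]
grip_width: 0.0236
t 33.77 pos [ 0.4453 -0.3008  0.2021] yaw -87.07 grip 0.0235 F [-0.  -0.4 -1.4]
rows [-0.0017, 0.0741, -0.0019, -0.0003, -0.0004, -0.0003] dist 0.037 q6 0.72
```

```bash
python3 -m crank '[[-0.0017,0.02,-0.0019,0,0,0,-1],[-0.0017,0.04,-0.0019,0,0,0,-1],[-0.0017,0.06,-0.0019,0,0,0,-1],[-0.0017,0.07,-0.0019,0,0,0,-1],[-0.0017,0.07,-0.0019,0,0,0,-1],[-0.0017,0.07,-0.0019,0,0,0,-1]]'; python3 - <<'E'
from h import *
vision.camera("top");vision.camera("top")
go([.4461,-.2998,.155],np.radians(-87))
snap("wrist","w17")
E
```

```text
time: 34.52
position: [0.4459, -0.2996, 0.1667]
tool_rot: [0.018, -0.707, 0.707, -0.018]
ft_force: [0.1, 0.3, -1.4]
grip_width: 0.0241
t 34.62 pos [ 0.4459 -0.2996  0.1669] yaw -87.07 grip 0.0236 F [ 0.2 -0.4 -1.3]
rows [-0.0003, 0.0238, 0.0003, -0.0002, -0.0004, -0.0002] dist 0.012 q6 0.72
```

View pics/w17.png

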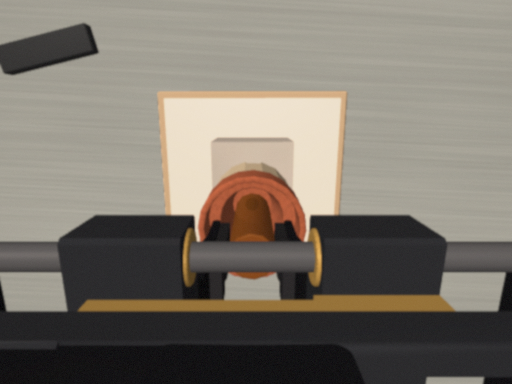

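```bash
python3 -m crank '[[0,0.01,0,0,0,0,-1],[0,0.018,0,0,0,0,-1],[0,0.023,0,0,0,0,-1],[0,0.025,0,0,0,0,-1],[0,0.025,0,0,0,0,-1]]'; python3 - <<'E'
from h import *
vision.camera("top");vision.camera("top")
go([.4461,-.2998,.1525],np.radians(-87))
E
```

```text
time: 35.3
position: [0.4457, -0.2994, 0.1539]
tool_rot: [-0.018, 0.707, -0.707, 0.018]
ft_force: [-0.1, -0.3, -2.2]
grip_width: 0.0238
t 35.4 pos [ 0.4458 -0.2995  0.1541] yaw -87.07 grip 0.0238 F [-0.4 -1.  -1.6]
rows [-0.0006, 0.0032, 0.0007, -0.0, -0.0004, -0.0] dist 0.002 q6 0.72
```

```bash
python3 -m crank '[[0,0.001,0,0,0,0,-1],[0,0.002,0,0,0,0,-1],[0,0.003,0,0,0,0,-1],[0,0.003,0,0,0,0,-1]]'; python3 - <<'E'
from h import *
vision.camera("top");vision.camera("top")
go([.4461,-.2998,.1525],np.radians(-87))
E
```

```text
time: 35.9
position: [0.4457, -0.2994, 0.1525]
tool_rot: [-0.018, 0.707, -0.707, 0.018]
ft_force: [0.2, 1.1, -1.4]
grip_width: 0.0238
t 36.0 pos [ 0.4457 -0.2994  0.1525] yaw -87.07 grip 0.0234 F [-0.1 -0.1 -1.4]
rows [-0.0007, 0.0001, 0.0009, 0.0, -0.0004, 0.0] dist 0.001 q6 0.72
```

```bash
python3 -m crank '[[0,0.001,0,0,0,0,-1],[0,0.002,0,0,0,0,-1],[0,0.002,0,0,0,0,-1]]'; python3 - <<'E'
from h import *
vision.camera("top");vision.camera("top")
go([.4461,-.2998,.1525],np.radians(-87))
E
```

```text
time: 36.38
position: [0.4459, -0.2996, 0.1523]
tool_rot: [0.018, -0.707, 0.707, -0.018]
ft_force: [-2.1, 0.6, 4.9]
grip_width: 0.0232
t 36.48 pos [ 0.4459 -0.2996  0.1523] yaw -87.07 grip 0.0238 F [0.1 1.9 5.4]
rows [-0.0003, -0.0004, 0.0005, -0.0002, -0.0004, -0.0002] dist 0.0 q6 0.72
```

```bash
python3 -m crank '[[0,0,0,0,0,0,-0.1],[0,0,0,0,0,0,-0.1],[0,0,0,0,0,0,-0.1],[0,0,0,0,0,0,-0.1],[0,-0.04,0,0,0,0,-0.1],[0,-0.1,0,0,0,0,-0.1],[0,-0.2,0,0,0,0,-0.1],[0.09,-0.26,0,0,0,0,-0.1],[0.09,-0.26,0,0,0,0,-0.1],[0.09,-0.26,0,0,0,0,1]]' ; python3 - <<'E'
from h import *
vision.camera("top");vision.camera("top");im,M=snap("wrist","w18"); np.save("w18.npy",M)
x0,y0=150,20
big=cv2.resize(im[y0:y0+190,x0:x0+200],None,fx=4,fy=4,interpolation=3)
cv2.imwrite("pics/c18.png",big)
E
```

```text
time: 37.72
position: [0.4008, -0.3016, 0.2812]
tool_rot: [-0.018, 0.707, -0.707, 0.018]
ft_force: [0.3, 0.3, -0.4]
grip_width: 0.0432
```

View pics/c18.png

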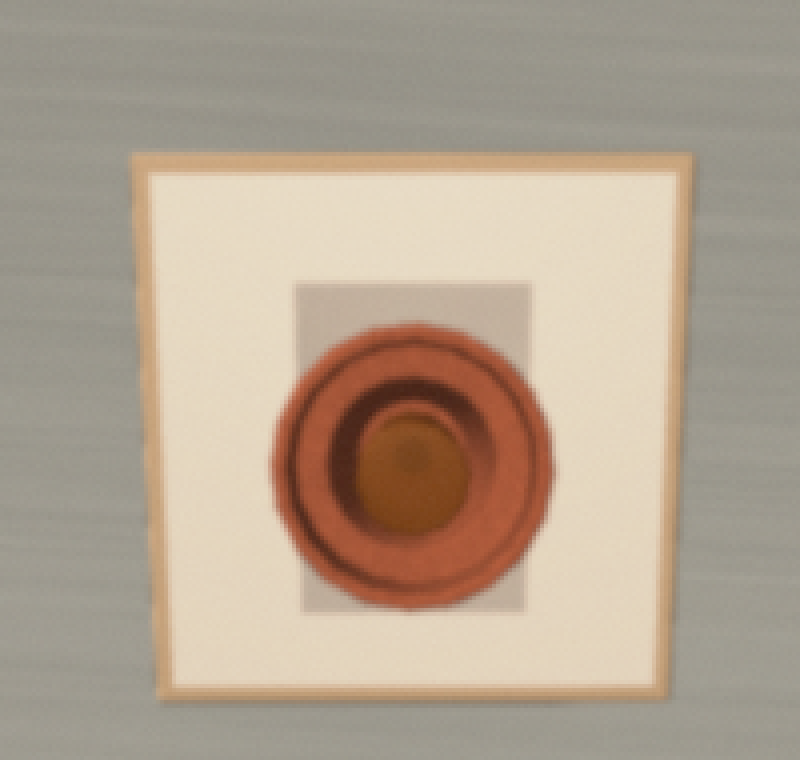

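```bash
python3 -m crank '[[0,-0.1,-0.1,0,0,0,1],[0,-0.1,-0.8,0,0,0,1],[0,-0.1,-0.8,0,0,0,1],[0,-0.1,-0.8,0,0,0,1],[0,-0.1,-0.8,0,0,0,1],[0,-0.1,-0.8,0,0,0,1],[0,-0.1,-0.8,0,0,0,1],[0,-0.1,-0.8,0,0,0,1],[0,-0.1,-0.8,0,0,0,1],[0,-0.1,-0.8,0,0,0,1]]' ; python3 - <<'E'
from h import *
s,_=snap("side","s19"); t,_=snap("top","t19")
u,v=w2p("side",[.446,-.3,.08])[0].astype(int);print(u,v)
a=cv2.resize(s[max(v-50,0):v+50,u-50:u+50],(390,390),interpolation=3)
u,v=w2p("top",[.446,-.3,.08])[0].astype(int)
b=cv2.resize(t[v-50:v+50,u-50:u+50],(390,390),interpolation=3)
cv2.imwrite("pics/c19.png",np.hstack([a,b]))
E
```

```text
time: 39.12
position: [0.3807, 0.0968, 0.3312]
tool_rot: [0.018, -0.707, 0.707, -0.017]
ft_force: [-0.2, -0.1, 0.8]
grip_width: 0.0872
347 140
```

View pics/c19.png

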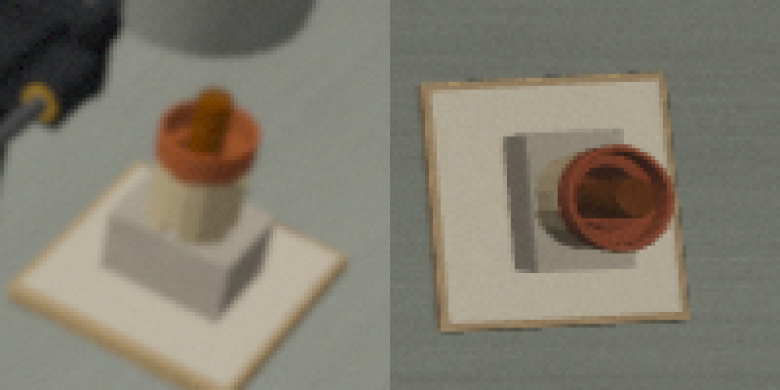

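View pics/s19.png

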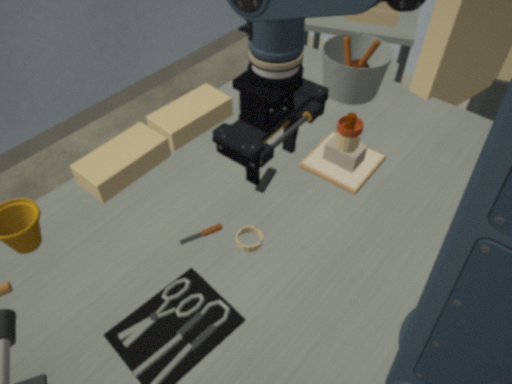

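View pics/t19.png

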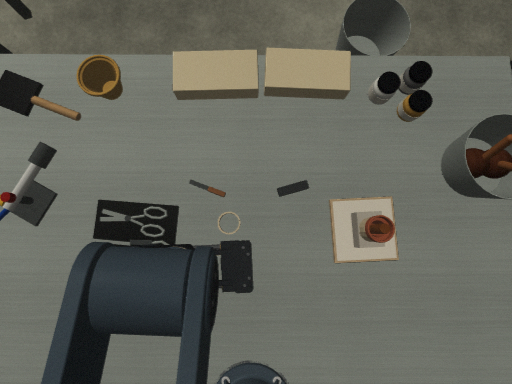

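```bash
python3 - <<'E'
from h import *
s=cv2.imread("pics/s19.png"); t=cv2.imread("pics/t19.png"); a=np.linspace(0,6.3,80); out=[]
for n,im in (("side",s),("top",t)):
    u,v=w2p(n,[.446,-.3,.1])[0].astype(int); k=8; x0,y0=u-24,v-30
    big=cv2.resize(im[y0:y0+60,x0:x0+48],None,fx=k,fy=k,interpolation=3)
    for r,z,c in ((.012,.161,(0,255,0)),(.028,.137,(255,0,0)),(.030,.065,(0,0,255))):
        P=np.c_[.4466+r*np.cos(a),-.2998+r*np.sin(a),0*a+z]
        cv2.polylines(big,[((w2p(n,P)-[x0,y0]+.5)*k).astype(int).reshape(-1,1,2)],True,c,1)
    out.append(big)
cv2.imwrite("pics/c20.png",np.hstack(out))
E
```

```text
(no output)
```

View pics/c20.png

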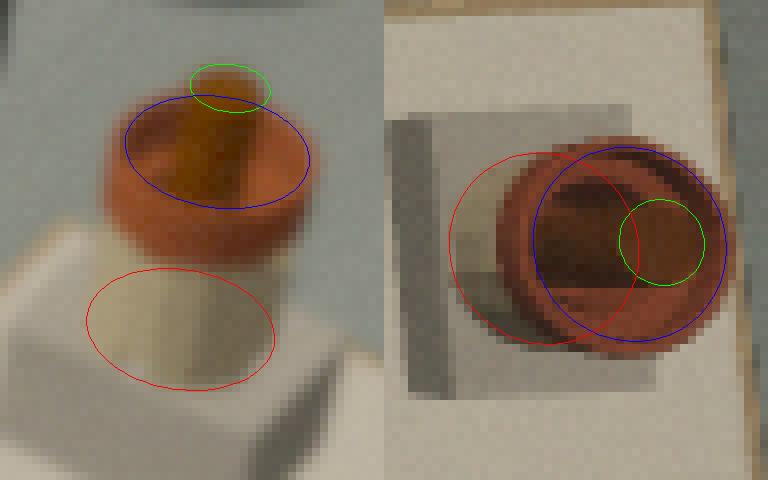

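```bash
python3 -c "
from rig import robot
print(robot.hand_in()); print(robot.get_obs()['time'])"
```

```text
the job is handed in; nothing more can be done
None
the job is handed in; nothing more can be done
```

The casting stack is set up on the kiln shelf and handed in at about 39 s. The mould, the taller tube, the pot hung by its rim and the amber rod were placed one at a time, from the bottom up.

- **Centring:** After each release I measured the piece from the wrist camera. The mould was within 1 mm of the shelf centre and square to its edges. The tube was within 1 mm of the mould's centre. The pot was centred in the tube to about 1 mm, with its rim at the height expected for hanging. The rod seated at the expected depth with about 6 N of contact, and the wrist picture after release shows it standing centred in the pot; I did not measure that one.
- **Final check:** In the last side and top pictures everything stands upright and lines up with the predicted outlines to within the 2 mm calibration. The arm is clear and touches nothing.
- **Left alone:** The shorter tube, knife, stone and shears lie where they were. The arm partly hid the tool pad in the last top picture, but the side picture shows the jacks and shears in place.
- **Disagreements:** The measured arm position differed from the commanded one by 2–3 mm, so I corrected each approach in small steps. None of the checks failed.

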